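Load a dead-weight gauge tester

ROBOT

A 6-joint arm with a two-finger parallel gripper is mounted at the origin on the work surface. World frame = base frame: x ahead of the robot, y to its left, z up, the work surface at z = 0. Lengths are in m, angles in degrees, forces in N, time in s.
With the tool pointing down it reaches from about 0.4 to 0.825 m from the base axis. Payload 7 kg.
Tool frame: the origin (TCP) lies at the very end of the fingers, on their centre line; the grasp point (between the pads) lies 19 mm behind it; z points along the fingers, y is the line along which they close (so a half turn about z gives the same grasp; the last joint's range is limited). The gripper opens to 88 mm and grips with 3 to 60 N. Pads are 19 mm wide; open, the fingers measure 130 mm over their backs; the gripper's body (78 mm by 193 mm) begins 47 mm behind the grasp point.
Start: joints at [-59.696, 20.546, 0.682, 0, -70.136, -16.507], TCP at [0.161, -0.656, 0.227] pointing down, gripper open.
Joint ranges: [-176.03, 176.03], [-82.01, 121.73], [-58.28, 71.71], [-173.87, 95.51], [-174.79, -0.11], [-173.66, 173.66]. Speed limits (degrees/s): [136.94, 136.94, 172.46, 180, 180, 180].

INTERFACE

Orientations are given as [roll, pitch, yaw] about the fixed x, y, z axes, in that order (R = Rz(yaw) Ry(pitch) Rx(roll)).
In Python, from plant import get_obs, snapshot, camera_params, close_job, boxes_of, cut_out, landmark_of gives the robot as it stands.
- The arm moves only by the shell command python3 -m inch 'ROWS' [OPENING]. ROWS is text: rows parted by semicolons, each of 6 numbers parted by spaces: the shift along the tool's x, y, z in units of 30 cm (1.0 is 30 cm), then the turn, a rotation vector about the tool's x, y, z in units of pi rad (1.0 is pi rad). A call has 1 to 10 rows; each row is the pose to reach, as a shift and turn from the pose commanded when the call began, along the tool's axes at that moment, turning the shorter way round; what a row does not reach only later rows make up. A row lasts 1/12 s, in which the tool goes at most 41.7 mm and 7.16 degrees, less where a joint would pass 70% of its speed; a pose out of reach is approached as far as the arm can. A call with a number of a shift or a turn outside -1 to 1 is refused whole. A call with a gripper value outside its range is refused whole. OPENING is the closure, from -1 (fully open) to 1 (shut), set as the call begins (- or left out, the last holds). The fingers move at their own pace and stop on an object; the grip force is fixed at half the most. Time passes only in rows, so rows that repeat a pose let the fingers close. It gives the time, the measured TCP pose, the force, the opening and the grip force at its end, in the units of the state.
- get_obs(): the state, without advancing time (a new reading comes with each control period).
- snapshot(name): name is "scene" or "top" or "wrist"; returns the picture (384x512x3 uint8, red, green, blue); there is no depth.
- camera_params(name): a dict with "mtx" (3x3 intrinsics, pixels), "rvec" (rotation vector, rad) and "tvec" (3), from world to camera coordinates, as OpenCV has them. Camera axes: x right, y down, z forward; pixel columns grow to the right and rows downward; lengths in m; the calibration is good to about 2 mm. A picture is of the moment at which its call begins: read the wrist's pose just before it. camera_params takes no time and is no camera call; for the wrist camera it gives the pose at the moment of the call.
- close_job(): hands the job in; it is judged then, once.
Trained networks look in the newest picture that a camera, given by its name, has taken for a name from the list of things; names that differ only in an ending like _2 or _b are one class to them, and where a whole thing is asked for, a point or a joint stands for the part that bears it (a point fixed in the world has none). Each returns a list of dicts, best first, with "p" (0 to 1); they miss things now and then, are a little off and sometimes report something else, mostly with a low value. They report only what shows in the picture. A call takes as long as a camera call. They do not tell look-alikes from the thing itself.
- boxes_of(camera, thing): "rect" ([left, top, width, height] in pixels, round what is visible of it).
- cut_out(camera, thing): "pixels" (384x512 bool, what is visible of it) and "rect" ([left, top, width, height] in pixels, round what is visible of it).
- landmark_of(camera, thing): "uv" ([column, row] in pixels: a listed point, or the origin of a listed thing).
The state is a dict: "clock": time; "joint_pos": joint angles; "qvel": joint speeds; "tau": joint torques, N m; "tool_pos": TCP position; "orientation": TCP orientation; "force": force on the tool from outside, world axes, zero at the start; "moment": the same for the moment, N m; "opening": finger opening in m; "gripper_force": force on a finger pad.
Only numpy, scipy, OpenCV 4.12 (cv2) and the standard library are available. Lean on these libraries where they do the work, as an engineer would, in place of code of your own. Each camera call takes 0.05 s, during which the arm holds its last target. There are 200 camera calls.

TASK

Get the gauge tester ready: first swing its side leg all the way out until it snaps into its end detent, then hang every slotted weight on the carrier rod, flat and fully home on the rod, with the slots pointing at least a sixth of a turn apart from one another so that none can slide off. Last of all, turn the vent cap clockwise until it is home and its ratchet clicks and slips. Leave everything else on the bench where it is.

Things in the scene. Friction and masses are not known exactly. Their poses are not given: they have to be found in the camera images.
- tester: grey dead-weight gauge tester bolted to the bench: low housing 160 (x) x 260 (y) x 50 mm high. Origin: centre of its underside. On its top: the weight carrier at (0, -70 mm), the vent cap at (0, +60 mm), a flat dial at (-42, 0). The swing-out leg is on its +y side
- pan (a point): centre of the top of the carrier's pan, 80 mm above the bench. Pan 56 mm across; a rod 8 mm thick rises 50 mm from its centre to a head 18 mm across, 4 mm thick. A weight cannot pass over the head: its slot is slid sideways onto the rod, between head and pan (or the weights already there). Four weights fill 40 of the 50 mm. Axes as tester
- leg_pivot (a point): point on the vertical hinge axis of the swing-out leg, 20 mm above the bench; axes as tester
- leg_knob (a point): centre of the top of the upright round black knob at the leg's free end: 22 mm thick, from 26 to 86 mm above the bench, with a thin steel rim (26 mm) on top and a rubber foot below. It is 120 mm from the hinge axis and swings about it; folded, its centre is 35 mm off the tester's +y side. Its -x points outwards along the leg
- leg (a joint): angle of the leg (rad), 0 = folded, pointing to the tester's -x; grows as it swings clockwise seen from above, towards the tester's +y. Starts at 0 to 0.5. Light friction; from about 1.1 to 1.4 it must be forced (some 2 N at the knob) over a sprung detent, then it snaps on to its end stop and is seated: 1.65
- cap_grip (a point): centre of the top of the upright bar of the black vent cap, 120 mm above the bench: bar 66 mm long (along this point's x), 16 mm thick (y), 28 mm tall, on a round skirt 61 mm across that tops out 92 mm above the bench. It turns about the vertical with the grip
- cap_thread (a joint): how far the cap is screwed in (rad), 3.4 = fully home against its stop; it starts at 0.2 to 1.2. Grows clockwise seen from above; turns with light friction (about 0.1 N m)
- cap_slip (a joint): how far the cap's grip has turned on its ratchet (rad), 0 at the start. Turning takes up some 0.24 rad of slack, then drives the thread; once that is home, the grip needs about 0.3 N m and clicks over at about 0.4, and again every 0.785; extra clicks do no harm. The grip's clockwise turn is the sum of both joints
- weight1: slotted steel weight: disc 68 mm across, 10 mm thick, about 0.2 kg, with two parallel flats 60 mm apart (at its +y and -y sides, each 32 mm long) to grip it by, and a slot 14 mm wide from the rim at +x inwards to 7 mm past the centre. Either face may be up. Origin: centre of the face that is down at the start. Absent in some starts
- slot1 (a point): mouth of the slot of weight1: 34 mm from its centre along its +x, at mid thickness
- weight2: slotted steel weight: disc 68 mm across, 10 mm thick, about 0.2 kg, with two parallel flats 60 mm apart (at its +y and -y sides, each 32 mm long) to grip it by, and a slot 14 mm wide from the rim at +x inwards to 7 mm past the centre. Either face may be up. Origin: centre of the face that is down at the start. Absent in some starts
- slot2 (a point): mouth of the slot of weight2: 34 mm from its centre along its +x, at mid thickness
- weight3: slotted steel weight: disc 68 mm across, 10 mm thick, about 0.2 kg, with two parallel flats 60 mm apart (at its +y and -y sides, each 32 mm long) to grip it by, and a slot 14 mm wide from the rim at +x inwards to 7 mm past the centre. Either face may be up. Origin: centre of the face that is down at the start. Absent in some starts
- slot3 (a point): mouth of the slot of weight3: 34 mm from its centre along its +x, at mid thickness
- weight4: slotted steel weight: disc 68 mm across, 10 mm thick, about 0.2 kg, with two parallel flats 60 mm apart (at its +y and -y sides, each 32 mm long) to grip it by, and a slot 14 mm wide from the rim at +x inwards to 7 mm past the centre. Either face may be up. Origin: centre of the face that is down at the start. Absent in some starts
- slot4 (a point): mouth of the slot of weight4: 34 mm from its centre along its +x, at mid thickness
- flange: plain bolted pipe flange, steel disc 76 mm across and 12 mm thick with a central hub up to 28 mm and no slot; bystander that lies among the weights. Origin: centre of its underside
- wrench: open-ended wrench 170 mm long lying flat near the robot; bystander. Origin under its middle
- marker: black marker pen 130 mm long lying flat near the robot; bystander. Origin under its middle
- coupling: brass hose coupling standing upright, 42 mm across, 60 mm tall; bystander. Origin: centre of its underside
- tape: roll of grey tape lying flat, 90 mm across, 45 mm tall; bystander. Origin: centre of its underside
- tee: steel pipe tee lying flat, 84 mm long; bystander. Origin under its middle
- spray: white can 60 mm across, 160 mm tall; bystander. Origin: centre of its underside
Not all that is in view belongs to the job. Leave any orange look-alike of the weight3 alone.

How it is judged:
By the outcome, as a careful person would: the job done as asked, in the order asked, and still so for the second after the job is handed in, with the robot touching nothing.
Of weight1, weight2, weight3, weight4 only 2 to 4 are there at a start; the rules pass over those that are not, and their reading is None.
At some moment in a run one of weight1, weight2, weight3, weight4 may be knocked a few centimetres aside while the robot is not near it.
It also fails if it takes over 210 s, if anything falls off the work surface, if the arm or the gripper's body presses on something with over 40 N, if the wrist force passes 120 N, or if a joint passes its speed limit or range.

## Working session

There is one attempt and no reset: what is moved stays moved. The work goes in short steps, Python scripts to look and compute and a shell command to move; the robot and the scene stay as the last step left them, time stands still between calls to the robot, and variables do not carry over. Pictures are saved under pics/ and viewed, at most 14 in all, crops included, and the job is handed in when it is done.

```bash
ls; mkdir -p pics; cat > h.py <<'E'
import numpy as np, cv2
from plant import *
from scipy.spatial.transform import Rotation as R
def ray(cam,uv,z):
    p=camera_params(cam); M=np.array(p['mtx'],float); Rm=cv2.Rodrigues(np.array(p['rvec'],float))[0]; t=np.array(p['tvec'],float).ravel()
    d=Rm.T@np.linalg.solve(M,[uv[0],uv[1],1]); c=-Rm.T@t
    return c+d*(z-c[2])/d[2]
def proj(cam,P):
    p=camera_params(cam); return cv2.projectPoints(np.array(P,float).reshape(-1,3),np.array(p['rvec'],float),np.array(p['tvec'],float),np.array(p['mtx'],float),None)[0].reshape(-1,2)
def save(cam,name,crop=None,s=1):
    im=snapshot(cam)
    if crop: x,y,w,h=crop; im=im[y:y+h,x:x+w]
    im=cv2.resize(im,None,fx=s,fy=s,interpolation=cv2.INTER_CUBIC)
    cv2.imwrite('pics/'+name,im[:,:,::-1]); 
E
python3 - <<'E'
from h import *
save('top','top0.png',s=1.5); save('scene','scene0.png',s=1.5)
print(get_obs())
H=dict(tester=0,pan=.08,leg_pivot=.02,leg_knob=.086,cap_grip=.12,weight1=0,slot1=.005,flange=0,wrench=0,marker=0,coupling=0,tape=0,tee=0,spray=0)
for n,z in H.items():
    for cam in ('top','scene'):
        for d in landmark_of(cam,n)[:6]:
            print(n,cam,round(d['p'],2),np.round(d['uv'],1),np.round(ray(cam,d['uv'],z)[:2],4))
E
```

```text
pics
{'clock': 0.1, 'joint_pos': array([-5.96962713e+01,  2.05868984e+01,  6.40971838e-01, -1.72075701e-02,
       -7.01382762e+01, -1.65055743e+01]), 'qvel': array([ 0.02516955, -0.01630808,  0.19328526,  0.02704885, -0.01991698,
        0.05878528]), 'tau': array([-1.82199481e-03, -5.84165061e+01,  2.93750829e+01,  7.01551750e+00,
        1.01748412e-02, -5.50478660e-05]), 'tool_pos': array([ 0.16084128, -0.65510935,  0.22573775]), 'orientation': array([ 1.79914671e+02, -8.41413399e-03, -1.66207698e+02]), 'force': array([ 0.20622065,  0.01977813, -0.59860541]), 'moment': array([ 0.05390104,  0.03775797, -0.04459644]), 'gripper_force': 0.0, 'opening': 0.08731326318508593}
tester top 0.72 [265.2 188.4] [0.5239 0.0546]
tester scene 0.95 [259.7 217.9] [0.5271 0.041 ]
pan top 0.64 [294.7 177.6] [ 0.5412 -0.026 ]
pan scene 0.82 [237.9 210.8] [ 0.5312 -0.0368]
leg_pivot top 0.88 [212.7 186.3] [0.5269 0.2104]
leg_pivot top 0.73 [405.7 170.4] [ 0.5749 -0.3651]
leg_pivot scene 0.78 [304.3 196.2] [0.5374 0.2075]
leg_knob top 0.6 [206.6 220.1] [0.4218 0.2176]
leg_knob scene 0.82 [285.4 162.8] 
[... 1935 characters left out ...]
55 [188.1 299.7] [ 0.6845 -0.2819]
marker scene 0.43 [293.3 147.6] [0.2827 0.3366]
marker scene 0.37 [235.7 277.2] [ 0.688  -0.1352]
coupling top 0.7 [374.  134.6] [ 0.6926 -0.2832]
coupling top 0.18 [346.5 226.4] [ 0.4096 -0.1856]
coupling scene 0.67 [184.3 304.3] [ 0.6923 -0.2967]
coupling scene 0.54 [371.5 162.1] [0.5054 0.5297]
coupling scene 0.49 [286.8 161. ] [0.3357 0.2719]
tape top 0.7 [235.7 127.4] [0.7157 0.1451]
tape scene 0.57 [318.6 243.7] [0.713  0.1384]
tee top 0.6 [140.7 256.6] [0.3227 0.4182]
tee scene 0.62 [314.2 147.1] [0.3226 0.4054]
spray top 0.56 [101.9 192.2] [0.5126 0.5444]
spray scene 0.73 [373.8 160. ] [0.5007 0.5448]
spray scene 0.21 [237.3 276.6] [ 0.6886 -0.1303]
```

View pics/top0.png

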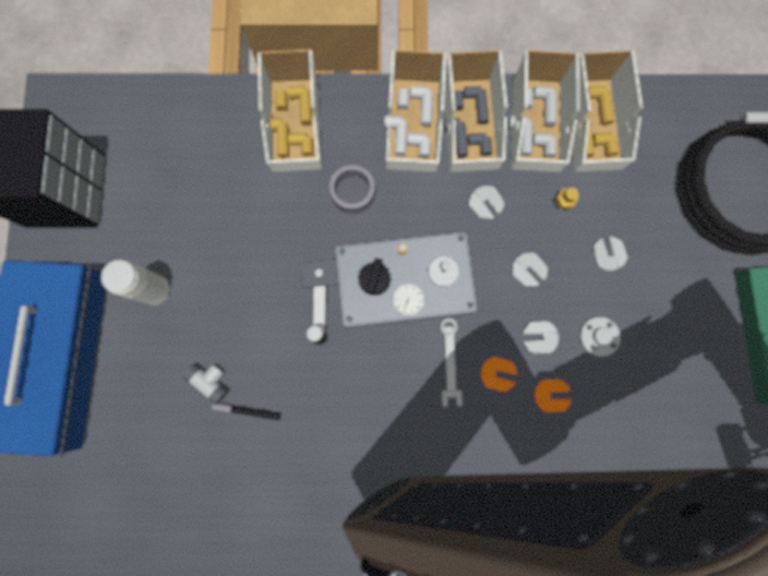

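View pics/scene0.png

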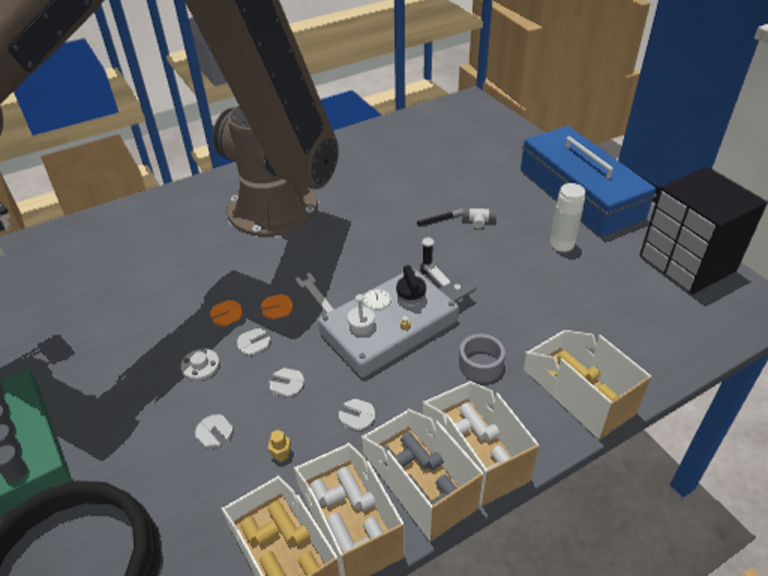

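The top view shows four grey slotted weights near px (1.5x scale) (487,202), (531,269), (610,253) and (541,337). The two orange look-alikes at (498,373) and (552,395) are to be left alone, and the unslotted disc at (600,336) is the flange. The tester sits at (405,280) and the leg knob at (316,333), folded.

First I'll move over the work area.

```bash
cat >> h.py <<'E'
def go(x,y,z,yaw,cur=None):
    o=get_obs() if cur is None else cur
    p=np.array(o['tool_pos']); r0=R.from_euler('xyz',o['orientation'],degrees=True)
    s=r0.inv().apply(np.array([x,y,z])-p)/.3
    rv=(r0.inv()*R.from_euler('xyz',[180,0,yaw],degrees=True)).as_rotvec()/np.pi
    print('row',np.round(s,4),np.round(rv,4),'rows>=',max(np.linalg.norm(s)*300/41.7,np.linalg.norm(rv)*180/7.16))
E
python3 - <<'E'
from h import *
go(.50,-.25,.35,-100)
E
```

```text
row [-1.42    1.0431 -0.4115] [ 0.     -0.     -0.3678] rows>= 13.016758676277577
```

```bash
A='-.71 .52 -.3 0 0 -.18'; python3 -m inch "-.71 .52 -.3 0 0 -.18;-.71 .52 -.3 0 0 -.18;-.71 .52 -.3 0 0 -.18;-.71 .52 -.3 0 0 -.18;-.71 .52 -.3 0 0 -.18;-.71 .52 -.3 0 0 -.18;-.71 .52 -.3 0 0 -.18;-.71 .52 -.3 0 0 -.18;-.71 .52 -.3 0 0 -.18" -1
python3 - <<'E'
from h import *
go(.50,-.25,.35,-100); print(get_obs()['joint_pos'].round(1))
E
```

```text
clock: 2.25
tool_pos: [0.3319, -0.4523, 0.3177]
orientation: [-179.9, 0.0, -133.6]
force: [-1.2, -1.0, 0.5]
opening: 0.0877
gripper_force: 0.0
row [-0.8747  0.0594 -0.1076] [-7.000e-04 -1.000e-04 -1.868e-01] rows>= 6.3543016727820785
[-33.7   7.   -5.4  -0.  -77.4  -9.9]
```

```bash
python3 -m inch "-.87 .06 -.11 0 0 -.187;-.87 .06 -.11 0 0 -.187;-.87 .06 -.11 0 0 -.187;-.87 .06 -.11 0 0 -.187;-.87 .06 -.11 0 0 -.187;-.87 .06 -.11 0 0 -.187;-.87 .06 -.11 0 0 -.187;-.87 .06 -.11 0 0 -.187;-.87 .06 -.11 0 0 -.187;-.87 .06 -.11 0 0 -.187"
python3 - <<'E'
from h import *
go(.43,.22,.25,0); print(get_obs()['joint_pos'].round(1))
save('wrist','w0.png',s=1.5); save('top','t1.png',crop=(190,110,240,180),s=3.3)
H=dict(weight1=0,slot1=.005,flange=0,tester=0,pan=.08,cap_grip=.12,leg_knob=.086)
for n,z in H.items():
    for cam in ('wrist','top'):
        for d in landmark_of(cam,n)[:6]:
            print(n,cam,round(d['p'],2),np.round(d['uv'],1),np.round(ray(cam,d['uv'],z)[:2],4))
E
```

```text
clock: 3.08
tool_pos: [0.4976, -0.2532, 0.3489]
orientation: [179.9, -0.0, -100.2]
force: [-0.5, 0.8, -1.3]
opening: 0.0875
gripper_force: 0.0
row [-1.5127  0.5007  0.3302] [ 3.000e-04  3.000e-04 -5.567e-01] rows>= 13.99421148362778
[ -6.9   6.3  -2.3   0.  -81.4  -3.3]
weight1 wrist 0.88 [362.7 148. ] [ 0.3085 -0.2413]
weight1 wrist 0.74 [342.2 204.2] [ 0.3541 -0.1443]
weight1 wrist 0.62 [232.7 191.5] [ 0.5497 -0.2043]
weight1 wrist 0.61 [165.4 241.7] [ 0.6974 -0.1293]
weight1 top 0.65 [325.1 136.9] [ 0.6851 -0.1314]
weight1 top 0.61 [331.2 246.2] [ 0.3518 -0.1381]
slot1 wrist 0.83 [347.5 185.1] [ 0.3427 -0.1803]
slot1 wrist 0.81 [306.4 185.2] [ 0.4159 -0.1932]
slot1 wrist 0.58 [240.2 173.9] [ 0.5298 -0.2347]
slot1 wrist 0.57 [171.6 105.1] [ 0.6207 -0.3701]
slot1 wrist 0.52 [177.1 232.5] [ 0.669  -0.1452]
slot1 top 0.71 [138.1 254.7] [0.3282 0.4245]
slot1 top 0.59 [330.5 141.8] [ 0.6679 -0.1464]
slot1 top 0.53 [294.2 180. ] [ 0.5486 -0.0327]
flange wrist 0.88 [293.1 100.6] [ 0.4186 -0.3411]
flange top 0.15 [136.9 258.3] [0.3179 0.429 ]
tester wrist 0.95 [264.9 300.2] [0.5308 0.0343]
tester top 0.69 [265.7 188.9] [0.5223 0.0531]
pan wrist 0.73 [254.6 296.5] [ 0.54   -0.0324]
pan top 0.63 [294.7 180.9] [ 0.5317 -0.0259]
cap_grip top 0.95 [250.5 182.8] [0.519  0.0975]
leg_knob top 0.62 [208.2 219.2] [0.4242 0.2133]
```

View pics/w0.png

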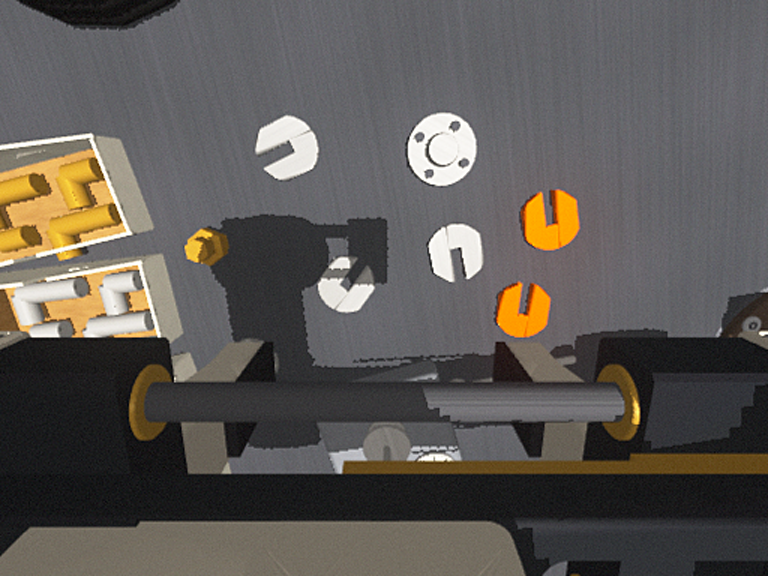

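The wrist view shows grey weights at px (287,147), (346,285) and (455,252). The orange decoys are at (550,220) and (523,310), and the flange is at (441,148). Next I'll go to the leg knob.

```bash
python3 -m inch "-.76 .25 0 0 0 -.28;-.76 .25 0 0 0 -.28;-.76 .25 0 0 0 -.28;-.76 .25 0 0 0 -.28;-.76 .25 0 0 0 -.28;-.76 .25 0 0 0 -.28;-.76 .25 0 0 0 -.28;-.76 .25 0 0 0 -.28;-.76 .25 0 0 0 -.28;-.76 .25 0 0 0 -.28"
python3 - <<'E'
from h import *
go(.42,.211,.15,-1); print(get_obs()['joint_pos'].round(1))
for n,z in dict(leg_knob=.086,leg_pivot=.02,cap_grip=.12,pan=.08,tester=0).items():
    for cam in ('wrist','top','scene'):
        snapshot(cam)
        for d in landmark_of(cam,n)[:2]:
            print(n,cam,round(d['p'],2),np.round(d['uv'],1),np.round(ray(cam,d['uv'],z)[:2],4))
E
```

```text
clock: 4.72
tool_pos: [0.4647, -0.0153, 0.3496]
orientation: [180.0, -0.0, -50.0]
force: [-0.6, 0.5, -0.3]
opening: 0.0876
gripper_force: 0.0
row [-0.6736 -0.3707  0.6651] [ 1.000e-04 -0.000e+00 -2.723e-01] rows>= 7.3134225385967495
[ 22.5  -3.3 -12.2   0.  -81.1  17.5]
leg_knob wrist 0.76 [194.2 288.5] [0.4126 0.2071]
leg_knob scene 0.55 [286.2 162.2] [0.4244 0.2086]
leg_pivot wrist 0.97 [143.8 230.1] [0.5403 0.2131]
leg_pivot scene 0.97 [306.4 196.3] [0.5415 0.2131]
leg_pivot scene 0.6 [238.5 210.5] [ 0.4793 -0.0095]
cap_grip wrist 0.9 [177.1 207.3] [0.5178 0.0957]
cap_grip scene 0.76 [272.  180.7] [0.5086 0.0993]
pan wrist 0.89 [224.6 127.4] [ 0.5377 -0.0308]
pan scene 0.97 [240.3 207.7] [ 0.5237 -0.0243]
tester wrist 0.89 [207.6 161.1] [0.5291 0.0419]
tester scene 0.67 [259.4 216.3] [0.5205 0.0438]
```

```bash
python3 -m inch "-.67 -.37 .6 0 0 -.28;-.67 -.37 .6 0 0 -.28;-.67 -.37 .6 0 0 -.28;-.67 -.37 .6 0 0 -.28;-.67 -.37 .6 0 0 -.28;-.67 -.37 .6 0 0 -.28;-.67 -.37 .6 0 0 -.28;-.67 -.37 .6 0 0 -.28;-.67 -.37 .6 0 0 -.28;-.67 -.37 .6 0 0 -.28"
python3 - <<'E'
from h import *
save('scene','s1.png',crop=(180,80,220,160),s=3.5)
go(.419,.210,.06,2); print(get_obs()['joint_pos'].round(1))
for n,z in dict(leg_knob=.086).items():
    for cam in ('wrist','top','scene'):
        snapshot(cam)
        for d in landmark_of(cam,n)[:2]:
            print(n,cam,round(d['p'],2),np.round(d['uv'],1),np.round(ray(cam,d['uv'],z)[:2],4))
E
```

```text
clock: 7.05
tool_pos: [0.4196, 0.2105, 0.1698]
orientation: [180.0, 0.0, 0.6]
force: [-0.3, -1.3, 0.8]
opening: 0.0875
gripper_force: 0.0
row [-0.0032  0.0011  0.3675] [-0.0001 -0.0002 -0.0078] rows>= 2.6438770149412716
[ 50.7   3.7 -29.1   0.  -57.2  39.9]
leg_knob top 0.51 [207.8 219.5] [0.4234 0.2144]
leg_knob scene 0.77 [285.3 161. ] [0.4175 0.2095]
```

View pics/s1.png

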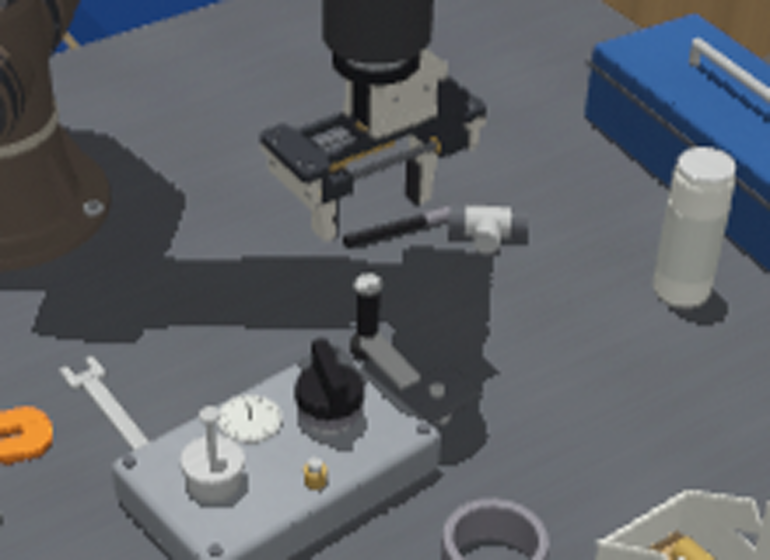

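The scene crop shows the open gripper above the knob (370,285), with the knob between the finger tips. I'll go down and grip it.

```bash
python3 -m inch "0 0 .37 0 0 -.008;0 0 .37 0 0 -.008;0 0 .37 0 0 -.008;0 0 .37 0 0 -.008;0 0 .37 0 0 -.008;0 0 .37 0 0 -.008" && python3 -m inch "0 0 0 0 0 0;0 0 0 0 0 0;0 0 0 0 0 0;0 0 0 0 0 0;0 0 0 0 0 0;0 0 0 0 0 0;0 0 0 0 0 0;0 0 0 0 0 0;0 0 0 0 0 0;0 0 0 0 0 0" .7
cat > arc.py <<'E'
import sys
from h import *
# rows for arc about pivot: relative to current pose, clockwise
px,py,tot,n=map(float,sys.argv[1:5])
o=get_obs(); p=np.array(o['tool_pos']); r0=R.from_euler('xyz',o['orientation'],degrees=True)
c=np.array([px,py,p[2]]); print(np.hypot(*(p-c)[:2]),np.degrees(np.arctan2(*(p-c)[1::-1])))
for i in range(1,int(n)+1):
    a=-tot*i/n; q=R.from_euler('z',a,degrees=True)
    print(np.round(r0.inv().apply(c+q.apply(p-c)-p)/.3,3)[:2], round(-a/180,4))
E
python3 arc.py .540 .213 50 10
```

```text
clock: 7.9
tool_pos: [0.4205, 0.2111, 0.0602]
orientation: [-179.9, -0.1, 2.1]
force: [0.3, 0.4, 1.0]
opening: 0.0879
gripper_force: 0.0
clock: 8.73
tool_pos: [0.4194, 0.2104, 0.0585]
orientation: [180.0, 0.0, 2.1]
force: [-0.7, -0.7, 0.4]
opening: 0.0266
gripper_force: 0.0
0.12062947471218467 -178.75162095845062
[ 0.002 -0.035] 0.0278
[ 0.007 -0.07 ] 0.0556
[ 0.015 -0.104] 0.0833
[ 0.026 -0.137] 0.1111
[ 0.04  -0.169] 0.1389
[ 0.057 -0.2  ] 0.1667
[ 0.076 -0.23 ] 0.1944
[ 0.098 -0.257] 0.2222
[ 0.122 -0.283] 0.25
[ 0.148 -0.306] 0.2778
```

```bash
python3 -m inch "0 0 0 0 0 0;0 0 0 0 0 0;0 0 0 0 0 0" 1; python3 -m inch ".002 -.035 0 0 0 .028;.007 -.07 0 0 0 .056;.015 -.104 0 0 0 .083;.026 -.137 0 0 0 .111;.04 -.169 0 0 0 .139;.057 -.2 0 0 0 .167;.076 -.23 0 0 0 .194;.098 -.257 0 0 0 .222;.122 -.283 0 0 0 .25;.148 -.306 0 0 0 .278" 1 ; python3 arc.py .540 .213 50 10
```

```text
clock: 8.98
tool_pos: [0.4194, 0.2104, 0.0585]
orientation: [180.0, 0.0, 2.1]
force: [0.3, 0.1, -0.6]
opening: 0.0212
gripper_force: 30.0
clock: 9.82
tool_pos: [0.4621, 0.3008, 0.0584]
orientation: [179.8, -0.2, -48.2]
force: [16.5, -17.8, -1.1]
opening: 0.0212
gripper_force: 30.0
0.11733266477963258 131.57178146487658
[ 0.002 -0.034] 0.0278
[ 0.006 -0.068] 0.0556
[ 0.014 -0.101] 0.0833
[ 0.024 -0.134] 0.1111
[ 0.037 -0.165] 0.1389
[ 0.053 -0.195] 0.1667
[ 0.072 -0.224] 0.1944
[ 0.093 -0.251] 0.2222
[ 0.116 -0.276] 0.25
[ 0.141 -0.299] 0.2778
```

```bash
python3 -m inch "0 0 0 0 0 0;0 0 0 0 0 0;0 0 0 0 0 0;0 0 0 0 0 0" .3; python3 -m inch ".002 -.034 0 0 0 .028;.006 -.068 0 0 0 .056;.014 -.101 0 0 0 .083;.024 -.134 0 0 0 .111;.037 -.165 0 0 0 .139;.053 -.195 0 0 0 .167;.07 -.219 0 0 0 .19;.078 -.233 0 0 0 .205;.083 -.24 0 0 0 .211;.083 -.24 0 0 0 .211"; python3 - <<'E'
from h import *
save('scene','s2.png',crop=(180,80,220,160),s=3.5)
for n,z in dict(leg_knob=.086,leg_pivot=.02).items():
    for cam in ('top','scene'):
        snapshot(cam)
        for d in landmark_of(cam,n)[:2]:
            print(n,cam,round(d['p'],2),np.round(d['uv'],1),np.round(ray(cam,d['uv'],z)[:2],4))
E
```

```text
clock: 10.15
tool_pos: [0.4601, 0.3037, 0.0585]
orientation: [180.0, 0.0, -47.9]
force: [-0.3, -0.2, -0.3]
opening: 0.0305
gripper_force: 0.0
clock: 10.98
tool_pos: [0.5306, 0.3337, 0.0585]
orientation: [-180.0, 0.0, -85.9]
force: [-0.6, 0.3, -0.0]
opening: 0.0307
gripper_force: 0.0
leg_knob top 0.75 [163.2 180. ] [0.5333 0.3407]
leg_knob scene 0.65 [331.4 167.8] [0.5281 0.3195]
leg_pivot top 0.82 [212.8 180.9] [0.5431 0.2105]
leg_pivot top 0.67 [141.  256.6] [0.3231 0.4113]
leg_pivot scene 0.81 [303.2 195.1] [0.5312 0.2074]
leg_pivot scene 0.65 [241.6 211.5] [ 0.4884 -0.0032]
```

View pics/s2.png

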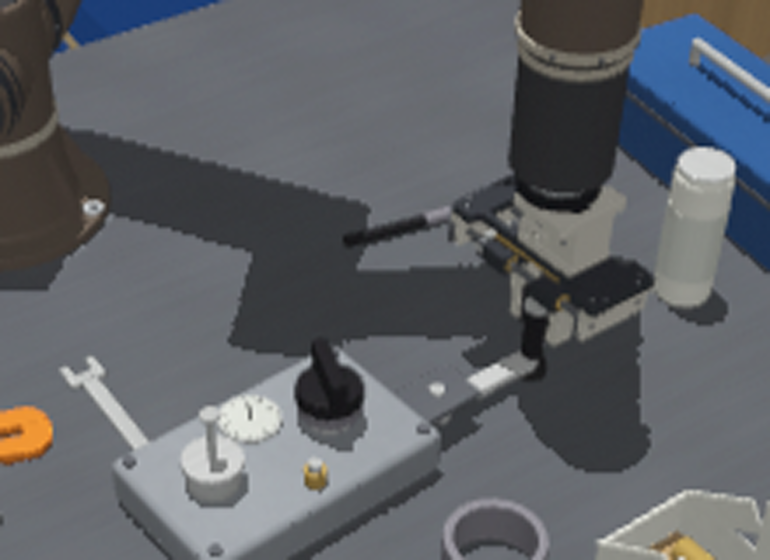

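The leg now points out along the tester's +y. I'll nudge it further to confirm it sits against its end stop.

```bash
for i in 1; do python3 -m inch "0 -.01 0 0 0 0;0 -.01 0 0 0 0;0 -.01 0 0 0 0"; python3 -m inch "0 -.01 0 0 0 0;0 -.01 0 0 0 0;0 -.01 0 0 0 0";  done
```

```text
clock: 11.68
tool_pos: [0.5337, 0.3337, 0.0585]
orientation: [-180.0, -0.0, -85.9]
force: [0.0, -0.7, -0.4]
opening: 0.0306
gripper_force: 0.0
clock: 11.93
tool_pos: [0.5368, 0.3339, 0.0585]
orientation: [-180.0, 0.0, -85.9]
force: [0.5, 0.4, 0.1]
opening: 0.0309
gripper_force: 0.0
```

```bash
for i in 1; do python3 -m inch "0 -.01 0 0 0 0;0 -.01 0 0 0 0;0 -.01 0 0 0 0"; python3 -m inch "0 -.01 0 0 0 0;0 -.01 0 0 0 0;0 -.01 0 0 0 0";  done; python3 - <<'E'
from h import *
for n,z in dict(leg_knob=.086,leg_pivot=.02,cap_grip=.12,pan=.08).items():
    for cam in ('top','scene'):
        snapshot(cam)
        for d in landmark_of(cam,n)[:1]:
            print(n,cam,round(d['p'],2),np.round(d['uv'],1),np.round(ray(cam,d['uv'],z)[:2],4))
E
```

```text
clock: 12.18
tool_pos: [0.5384, 0.3338, 0.0583]
orientation: [179.9, -0.0, -85.9]
force: [-5.4, 0.1, 2.7]
opening: 0.0311
gripper_force: 2.8
clock: 12.43
tool_pos: [0.5388, 0.3338, 0.0582]
orientation: [179.7, -0.1, -86.0]
force: [-17.6, 2.5, 9.8]
opening: 0.0308
gripper_force: 8.8
leg_knob top 0.63 [163.7 174.7] [0.5483 0.3399]
leg_knob scene 0.68 [333.2 167.1] [0.5285 0.3267]
leg_pivot top 0.87 [209.9 185. ] [0.5308 0.2188]
leg_pivot scene 0.74 [303.  198.2] [0.5429 0.1985]
cap_grip top 0.91 [247.7 183.8] [0.5163 0.105 ]
cap_grip scene 0.71 [273.9 182.8] [0.5199 0.0992]
pan top 0.68 [292.  180.7] [ 0.5323 -0.0183]
pan scene 0.56 [241.4 209.5] [ 0.5321 -0.0251]
```

A firm 17 N stop with the knob direction near 94° means it's seated. I'll back off and rise.

```bash
python3 -m inch "0 .028 0 0 0 0;0 .028 0 0 0 0;0 .028 0 0 0 0" ; python3 -m inch "0 0 -.3 0 0 0;0 0 -.6 0 0 0;0 0 -.9 0 0 0;0 0 -.9 0 0 0;0 0 -.9 0 0 0;0 0 -.9 0 0 0;0 0 -.9 0 0 0;0 0 -.9 0 0 0" ;  python3 -m inch "0 0 0 0 0 0" -1
python3 - <<'E'
from h import *
for n,z in dict(leg_knob=.086).items():
    for cam in ('top','scene'):
        snapshot(cam)
        for d in landmark_of(cam,n)[:1]:
            print(n,cam,round(d['p'],2),np.round(d['uv'],1),np.round(ray(cam,d['uv'],z)[:2],4))
go(.50,-.09,.33,-86); print(get_obs()['joint_pos'].round(1))
E
```

```text
clock: 13.48
tool_pos: [0.5343, 0.3339, 0.0588]
orientation: [-180.0, 0.0, -85.9]
force: [0.4, -0.5, 0.0]
opening: 0.0305
gripper_force: 0.0
clock: 14.15
tool_pos: [0.5366, 0.3346, 0.3356]
orientation: [-179.5, 0.3, -85.9]
force: [-0.7, 0.0, 0.2]
opening: 0.0308
gripper_force: 0.0
clock: 14.23
tool_pos: [0.535, 0.334, 0.3303]
orientation: [-179.8, 0.1, -85.9]
force: [-0.3, -0.6, -1.4]
opening: 0.0338
gripper_force: 0.0
leg_knob top 0.84 [164.6 176.9] [0.5421 0.3372]
leg_knob scene 0.5 [336.2 165. ] [0.5253 0.3417]
row [ 1.3996  0.2128 -0.0075] [ 0.0006 -0.0005  0.0004] rows>= 10.185119693027303
[ 49.7  13.8   4.1  -0.  -80.5 -45.6]
```

```bash
python3 -m inch ".8 .1 0 0 0 0;.8 .1 0 0 0 0;.8 .1 0 0 0 0;.8 .1 0 0 0 0;.8 .1 0 0 0 0;.8 .1 0 0 0 0;.8 .1 0 0 0 0;.8 .1 0 0 0 0;.8 .1 0 0 0 0;.8 .1 0 0 0 0"
cat > look.py <<'E'
from h import *
import sys
H=dict(pan=.08,cap_grip=.12,tester=0,weight1=0,slot1=.005,flange=0)
for n in sys.argv[1:]:
    for cam in ('wrist',):
      for k in range(2):
        snapshot(cam)
        for d in landmark_of(cam,n)[:6]:
            if d['p']>.3: print(n,cam,round(d['p'],2),np.round(d['uv'],1),np.round(ray(cam,d['uv'],H[n])[:2],4))
print(get_obs()['tool_pos'].round(4))
E
python3 look.py pan cap_grip tester weight1 slot1; python3 - <<'E'
from h import *
save('wrist','w2.png',s=1.5)
go(.50,-.09,.33,-86)
E
```

```text
clock: 15.27
tool_pos: [0.5214, 0.0929, 0.3279]
orientation: [179.9, -0.0, -85.9]
force: [0.1, 0.3, -1.1]
opening: 0.0876
gripper_force: 0.0
pan wrist 0.91 [252.1  77.4] [ 0.5355 -0.0306]
pan wrist 0.97 [250.4  74.4] [ 0.5381 -0.0342]
cap_grip wrist 0.66 [256.5 179.1] [0.5204 0.0973]
cap_grip wrist 0.92 [258.2 179.1] [0.5182 0.0969]
tester wrist 0.72 [253.8 130.3] [0.5287 0.04  ]
tester wrist 0.71 [254. 128.] [0.5287 0.0361]
weight1 wrist 0.63 [151.2   5.1] [ 0.6942 -0.1307]
weight1 wrist 0.89 [152.1   7.3] [ 0.6929 -0.128 ]
weight1 wrist 0.66 [380.5  16.9] [ 0.3501 -0.1401]
slot1 wrist 0.68 [257.  180.8] [0.5173 0.1238]
slot1 wrist 0.47 [242.  314.4] [0.5271 0.3955]
[0.5213 0.0922 0.3286]
row [ 0.6007  0.1139 -0.0048] [-0.      0.      0.0004] rows>= 4.3989923209171575
```

View pics/w2.png

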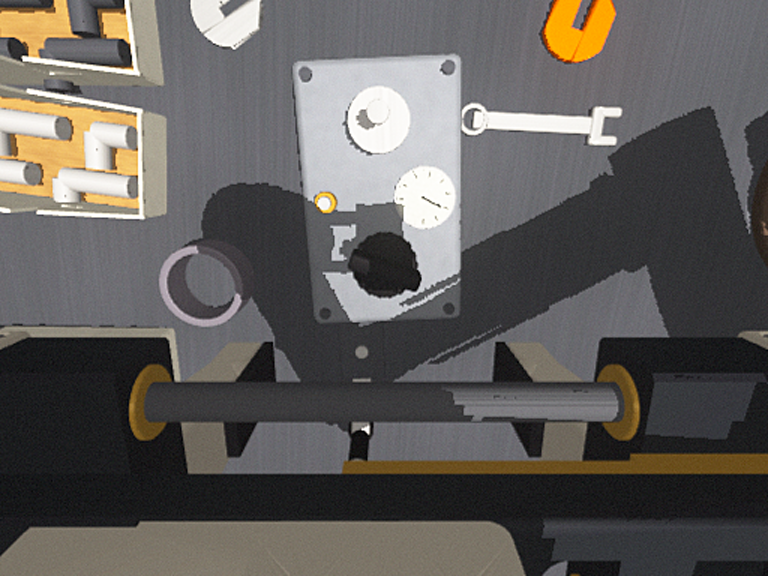

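The wrist view shows the pan at (378,119), the rod head at (378,108), the cap at (385,264), and the tester screws at its corners. I'll fit the pan and rod with sub-pixel accuracy.

```bash
python3 - <<'E'
from h import *
im=cv2.imread('pics/w2.png'); g=cv2.cvtColor(im,cv2.COLOR_BGR2GRAY)
s=np.array([[306,74],[449,68],[450,310],[325,314]])
W=np.array([ray('wrist',(p+.5)/1.5-.5,.05) for p in s]); print(W.round(4), W.mean(0).round(4), [np.linalg.norm(W[i]-W[i-1]).round(4) for i in range(4)])
roi=g[75:165,335:425]; print(np.percentile(roi,[10,50,90]))
m=(roi>205).astype(np.uint8); m=cv2.morphologyEx(m,cv2.MORPH_CLOSE,np.ones((9,9)))
c=max(cv2.findContours(m,cv2.RETR_EXTERNAL,cv2.CHAIN_APPROX_NONE)[0],key=cv2.contourArea)
e=cv2.fitEllipse(c); print(e)
u=(np.array(e[0])+[335.5,75.5])/1.5-.5
print('pan',ray('wrist',u,.08))
cv2.imwrite('pics/pan.png',cv2.resize(im[75:165,335:425],None,fx=5,fy=5,interpolation=cv2.INTER_CUBIC))
for P in ([.536,-.032,.134],[.536,-.032,.08]): print((proj('wrist',P)[0]+.5)*1.5-.5-[335,75])
E
```

```text
[[ 0.6055 -0.0669  0.05  ]
 [ 0.474  -0.0814  0.05  ]
 [ 0.4466  0.1511  0.05  ]
 [ 0.5797  0.1653  0.05  ]] [0.5264 0.042  0.05  ] [np.float64(0.2335), np.float64(0.1323), np.float64(0.2342), np.float64(0.1339)]
[204. 211. 251.]
((44.5, 44.5), (105.31239318847656, 105.31239318847656), 0.0)
pan [ 0.53435679 -0.02904725  0.08      ]
[41.92913038 31.00769208]
[42.8756306 40.774532 ]
```

View pics/pan.png

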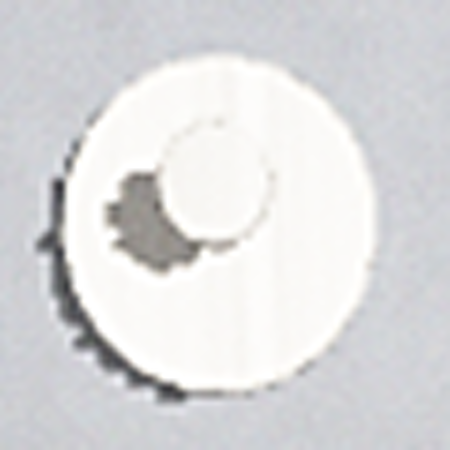

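```bash
cat > fit.py <<'E'
from h import *
from scipy.optimize import minimize
def poly(n=80):
    a=np.linspace(0,2*np.pi,721)[:-1]; x=.034*np.cos(a); y=np.clip(.034*np.sin(a),-.03,.03)
    return np.c_[x,y]
def sil(cam,q,S=4,z0=0.):
    x,y,t=q; m=[]
    sl=np.array([[.04,.007],[-.007+.0,.007],[-.007,-.007],[.04,-.007]])
    c,s=np.cos(t),np.sin(t); Rm=np.array([[c,-s],[s,c]])
    out=np.zeros((384*S,512*S),np.uint8); hol=np.ones_like(out)
    for z in (z0,z0+.01):
        P=poly()@Rm.T+[x,y]; u=(proj(cam,np.c_[P,np.full(len(P),z)])+.5)*S-.5
        cv2.fillPoly(out,[np.round(u).astype(np.int32)],1)
        Q=sl@Rm.T+[x,y]; v=(proj(cam,np.c_[Q,np.full(4,z)])+.5)*S-.5
        h=np.zeros_like(out); cv2.fillPoly(h,[np.round(v).astype(np.int32)],1); hol&=h
    return (out&(1-hol))
def fitmask(cam,mask,q0,z0=0.):
    S=4; M=cv2.resize(mask.astype(np.uint8),None,fx=S,fy=S,interpolation=cv2.INTER_NEAREST)
    ys,xs=np.nonzero(M); 
    def f(q):
        s=sil(cam,q,S,z0); return 1-(s&M).sum()/max(1,(s|M).sum())
    best=None
    for dt in (0,.35,-.35):
        r=minimize(f,[q0[0],q0[1],q0[2]+dt],method='Nelder-Mead',options=dict(initial_simplex=np.array([[q0[0],q0[1],q0[2]+dt]])+np.array([[0,0,0],[.003,0,0],[0,.003,0],[0,0,.1]]),maxiter=70,xatol=1e-4,fatol=1e-4))
        if best is None or r.fun<best.fun: best=r
    return best.x,1-best.fun
def weights(cam='wrist',n=8,near=None):
    o=[]
    im=snapshot(cam); cs=cut_out(cam,'weight1'); sl=[ray(cam,d['uv'],.01)[:2] for d in landmark_of(cam,'slot1')]
    for d in cs[:n]:
        m=d['pixels']; 
        if m.sum()<150 or d['p']<.3: continue
        px=im[m].mean(0); ys,xs=np.nonzero(m); c=ray(cam,[xs.mean(),ys.mean()],.008)[:2]
        if px[0]-px[2]>50: continue
        if near is not None and np.hypot(*(c-near))>.06: continue
        k=[s for s in sl if np.hypot(*(s-c))<.05]
        t=np.arctan2(*(k[0]-c)[::-1]) if k else 0
        q,i=fitmask(cam,m,[c[0],c[1],t]); o.append((d['p'],q[0],q[1],np.degrees(q[2])%360,i,len(k),xs.min(),xs.max(),ys.min(),ys.max()))
        print('p %.2f  xy %.4f %.4f  slot %.1f  iou %.3f lm %d  box %d-%d %d-%d'%o[-1])
    return o
if __name__=='__main__':
    import sys
    weights(near=np.array([float(v) for v in sys.argv[1:3]]) if len(sys.argv)>2 else None); print(get_obs()['tool_pos'])
E
python3 -m inch ".55 .0 .1 0 0 0;.55 .0 .1 0 0 0;.55 .0 .1 0 0 0;.55 .0 .1 0 0 0;.55 .0 .1 0 0 0;.55 .0 .1 0 0 0;.55 .0 .1 0 0 0" && time python3 fit.py
```

```text
clock: 16.9
tool_pos: [0.533, -0.0727, 0.2986]
orientation: [180.0, 0.0, -86.0]
force: [0.5, -0.3, 0.4]
opening: 0.0879
gripper_force: 0.0
p 0.97  xy 0.4178 -0.2235  slot 93.0  iou 0.965 lm 1  box 321-365 41-91
p 0.85  xy 0.6933 -0.1264  slot 217.5  iou 0.952 lm 1  box 131-177 99-144Traceback (most recent call last):
  File "fit.py", line 43, in <module>
    weights(near=np.array([float(v) for v in sys.argv[1:3]]) if len(sys.argv)>2 else None); print(get_obs()['tool_pos'])
    ~~~~~~~^^^^^^^^^^^^^^^^^^^^^^^^^^^^^^^^^^^^^^^^^^^^^^^^^^^^^^^^^^^^^^^^^^^^^^^^^^^^^^^
  File "fit.py", line 38, in weights
    q,i=fitmask(cam,m,[c[0],c[1],t]); o.append((d['p'],q[0],q[1],np.degrees(q[2])%360,i,len(k),xs.min(),xs.max(),ys.min(),ys.max()))
        ~~~~~~~^^^^^^^^^^^^^^^^^^^^^
  File "fit.py", line 24, in fitmask
    r=minimize(f,[q0[0],q0[1],q0[2]+dt],method='Nelder-Mead',options=dict(initial_simplex=np.array([[q0[0],q0[1],q0[2]+dt]])+np.array([[0,0,0],[.003,0,0],[0,.003,0],[0,0,.1]]),maxiter=70,xatol=1e-4,fatol=1e-4))
    res = _minimize_neldermead(fun, x0, args, callback, bounds=bounds,
                               **options)
    fxcc = func(xcc)
    fx = function(np.copy(x), *(wrapper_args + args))
  File "fit.py", line 21, in f
    s=sil(cam,q,S,z0); return 1-(s&M).sum()/max(1,(s|M).sum())
  File "fit.py", line 12, in sil
    P=poly()@Rm.T+[x,y]; u=(proj(cam,np.c_[P,np.full(len(P),z)])+.5)*S-.5
                            ~~~~^^^^^^^^^^^^^^^^^^^^^^^^^^^^^^^^
  File "h.py", line 9, in proj
    p=camera_params(cam); return cv2.projectPoints(np.array(P,float).reshape(-1,3),np.array(p['rvec'],float),np.array(p['tvec'],float),np.array(p['mtx'],float),None)[0].reshape(-1,2)
ValueError: time passes only in moves, steps and waits

real	0m22.762s
user	0m10.629s
sys	0m9.135s
```

```bash
sed -i 's/^def ray/_c={}\ndef cp(cam):\n    if cam not in _c: _c[cam]=camera_params(cam)\n    return _c[cam]\ndef ray/; s/p=camera_params(cam)/p=cp(cam)/' h.py; python3 fit.py; python3 - <<'E'
from h import *
go(.6933,-.1264,.10,217.5)
E
```

```text
p 0.98  xy 0.4170 -0.2243  slot 93.6  iou 0.947 lm 1  box 322-366 41-91
p 0.88  xy 0.5521 -0.2110  slot 225.0  iou 0.927 lm 1  box 227-273 44-94
p 0.67  xy 0.6925 -0.1282  slot 216.7  iou 0.959 lm 1  box 132-178 97-143
[ 0.53317686 -0.07133485  0.29883596]
row [ 0.222  -0.5186  0.663 ] [-1.000e-04  1.000e-04  3.149e-01] rows>= 7.915507857299874
```

```bash
python3 -m inch ".225 -.517 .6 0 0 .317;.225 -.517 .6 0 0 .317;.225 -.517 .6 0 0 .317;.225 -.517 .6 0 0 .317;.225 -.517 .6 0 0 .317;.225 -.517 .6 0 0 .317;.225 -.517 .6 0 0 .317;.225 -.517 .6 0 0 .317;.225 -.517 .6 0 0 .317;.225 -.517 .6 0 0 .317"; python3 - <<'E'
from h import *
go(.693,-.1273,.003,217); print(get_obs()['joint_pos'].round(1))
E
```

```text
clock: 18.03
tool_pos: [0.6928, -0.1281, 0.1184]
orientation: [-180.0, -0.0, -142.7]
force: [0.2, -0.2, 0.7]
opening: 0.0871
gripper_force: 0.0
row [-0.0021  0.0016  0.3848] [-0.     -0.0001  0.0016] rows>= 2.7681881220254394
[  5.3  27.6  -2.9   0.  -59.5 -58. ]
```

```bash
python3 -m inch "-.002 .002 .12 0 0 0;-.002 .002 .24 0 0 0;-.002 .002 .34 0 0 0;-.002 .002 .38 0 0 0;-.002 .002 .38 0 0 0;-.002 .002 .38 0 0 0"; python3 -m inch "0 0 0 0 0 0;0 0 0 0 0 0;0 0 0 0 0 0;0 0 0 0 0 0;0 0 0 0 0 0;0 0 0 0 0 0;0 0 0 0 0 0;0 0 0 0 0 0" 1; python3 -m inch "0 0 -.1 0 0 0;0 0 -.2 0 0 0;0 0 -.3 0 0 0;0 0 -.45 0 0 0;0 0 -.55 0 0 0;0 0 -.55 0 0 0;0 0 -.55 0 0 0"
python3 - <<'E'
from h import *
save('scene','s3.png',crop=(190,130,150,150),s=4); save('wrist','w3.png')
a=np.radians(203); d=np.array([np.cos(a),np.sin(a)]); p=np.array([.5345,-.028])-.065*d
print(p); go(*p,.17,203)
E
```

```text
clock: 18.53
tool_pos: [0.6935, -0.1276, 0.006]
orientation: [-179.9, 0.0, -142.8]
force: [0.7, 0.2, 1.2]
opening: 0.0875
gripper_force: 0.0
clock: 19.2
tool_pos: [0.6929, -0.1278, 0.0053]
orientation: [-180.0, 0.0, -143.0]
force: [-1.6, 1.0, 5.5]
opening: 0.0594
gripper_force: 30.0
clock: 19.78
tool_pos: [0.6936, -0.1277, 0.1718]
orientation: [-179.9, 0.2, -143.0]
force: [0.2, 0.3, -2.7]
opening: 0.0592
gripper_force: 30.0
[ 0.59433282 -0.00260248]
row [ 0.0082  0.5278 -0.0056] [ 0.0006 -0.0005  0.0777] rows>= 3.7981051138403434
```

View pics/s3.png

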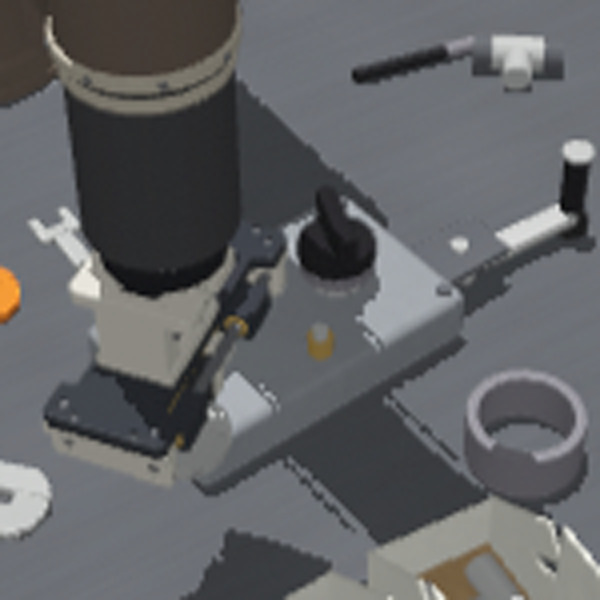

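View pics/w3.png

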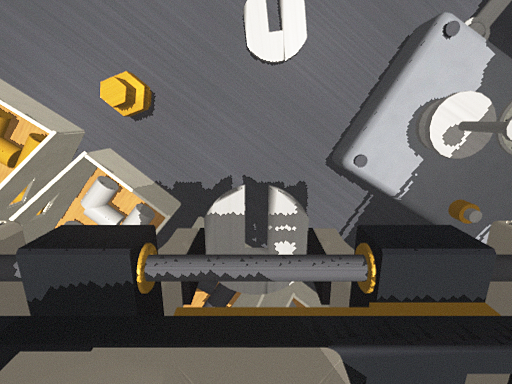

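The weight is held flat with its slot pointing forward along tool +x, centred at px column 256. I'll carry it to the standoff beside the rod.

```bash
python3 -m inch ".008 .13 0 0 0 .02;.008 .27 0 0 0 .04;.008 .4 0 0 0 .06;.008 .5 0 0 0 .078;.008 .528 0 0 0 .078;.008 .528 0 0 0 .078;.008 .528 0 0 0 .078"
cat > held.py <<'E'
from fit import *
import sys
# pose of held weight in world / relative to tool
o=get_obs(); im=snapshot('wrist'); tp=np.array(o['tool_pos']); yaw=np.radians(o['orientation'][2])
ex=np.array([np.cos(yaw),np.sin(yaw)]); ey=np.array([np.sin(yaw),-np.cos(yaw)])
off=float(sys.argv[1]) if len(sys.argv)>1 else .005
for d in cut_out('wrist','weight1')[:6]:
    ys,xs=np.nonzero(d['pixels']); c=ray('wrist',[xs.mean(),ys.mean()],tp[2]-off+.01)[:2]
    if np.hypot(*(c-tp[:2]))<.05 and d['pixels'].sum()>1500:
        print('held mask rows',ys.min(),ys.max(),'cols',xs.min(),xs.max(),'p',d['p'])
        # visible front edge: far rim at top of mask
        i=ys<ys.min()+2; f=ray('wrist',[xs[i].mean(),ys.min()],tp[2]-off+.01)[:2]-tp[:2]; print('front edge rel tool x %.4f'%(f@ex),'y %.4f'%(f@ey))
for d in landmark_of('wrist','slot1')[:4]:
    f=ray('wrist',d['uv'],tp[2]-off+.005)[:2]-tp[:2]
    if np.hypot(*f)<.06: print('slot mouth rel x %.4f y %.4f p %.2f'%(f@ex,f@ey,d['p']))
E
python3 held.py; python3 - <<'E'
from h import *
a=np.radians(203); d=np.array([np.cos(a),np.sin(a)]); p=np.array([.5345,-.028])-.065*d
print(p); go(*p,.112,203); save('wrist','w4.png',s=1.5)
for P in ([.5345,-.028,.134],[.5345,-.028,.08]): print((proj('wrist',P)[0]+.5)*1.5-.5)
E
```

```text
clock: 20.47
tool_pos: [0.5948, -0.0026, 0.1684]
orientation: [180.0, -0.1, -156.9]
force: [0.3, -0.4, -2.6]
opening: 0.0593
gripper_force: 30.0
held mask rows 186 294 cols 203 309 p 0.9
front edge rel tool x 0.0353 y -0.0013
slot mouth rel x 0.0345 y -0.0014 p 0.78
[ 0.59433282 -0.00260248]
row [0.0025 0.0049 0.1888] [ 0.     -0.0004 -0.0003] rows>= 1.3591781101207632
[389.06423387 191.51424434]
[387.90715597 188.50482676]
```

View pics/w4.png

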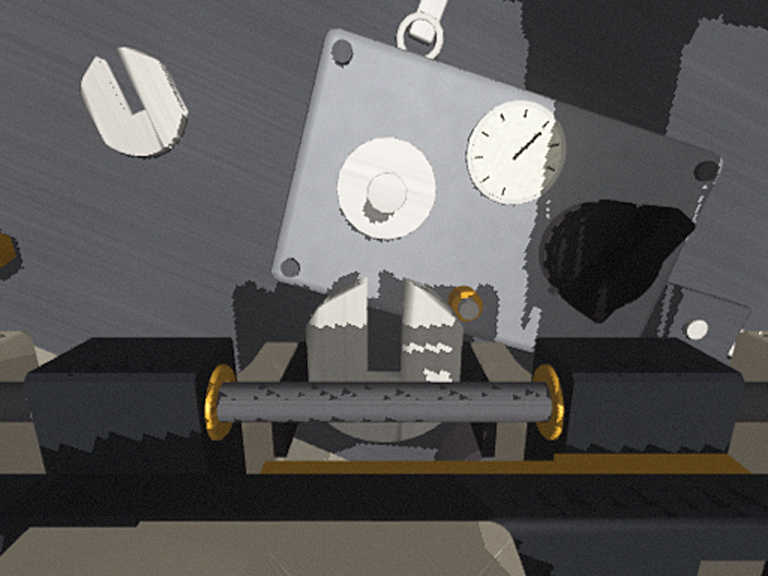

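The wrist view shows the slot midline at column 385.5 and the rod head at 386.5, so they're aligned. The brass fitting at (467,303) is cleared by sliding in high. I'll lower and slide on.

```bash
python3 -m inch "0 0 .1 0 0 0;0 0 .185 0 0 0;0 0 .185 0 0 0;0 0 .185 0 0 0" ; python3 -m inch ".04 0 0 0 0 0;.08 0 0 0 0 0;.12 0 0 0 0 0;.15 0 0 0 0 0;.18 0 0 0 0 0;.2 0 0 0 0 0;.214 0 0 0 0 0;.214 0 0 0 0 0;.214 0 0 0 0 0"; python3 -c "
from h import *
go(.5345,-.028,.0855,203)
print((proj('wrist',[.5345,-.028,.134])[0]+.5)*1.5-.5)
save('scene','s4.png',crop=(200,150,120,110),s=5)"
```

```text
clock: 21.0
tool_pos: [0.5947, -0.0039, 0.1128]
orientation: [180.0, -0.2, -157.1]
force: [-0.1, 0.6, -0.5]
opening: 0.0591
gripper_force: 30.0
clock: 21.75
tool_pos: [0.5365, -0.0278, 0.1144]
orientation: [-180.0, 0.0, -157.0]
force: [0.7, 0.2, -2.1]
opening: 0.0589
gripper_force: 30.0
row [0.0064 0.002  0.0962] [-0.0001  0.0002 -0.0001] rows>= 0.6936167537644855
[387.80029699 381.22783768]
```

View pics/s4.png

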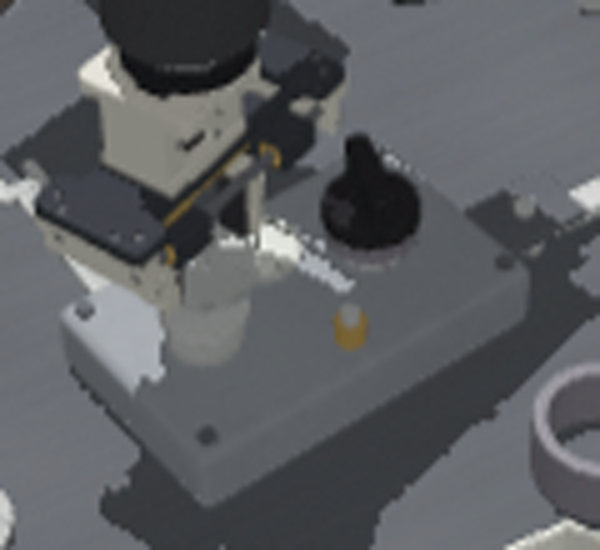

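The weight is over the pan around the rod with no contact force. I'll lower it.

```bash
python3 -m inch ".003 0 .03 0 0 0;.003 0 .06 0 0 0;.003 0 .085 0 0 0;.003 0 .085 0 0 0;.003 0 .085 0 0 0"; python3 -m inch "0 0 .004 0 0 0;0 0 .007 0 0 0;0 0 .01 0 0 0;0 0 .01 0 0 0"
```

```text
clock: 22.22
tool_pos: [0.5349, -0.0284, 0.0874]
orientation: [180.0, -0.1, -157.0]
force: [0.0, -0.5, -2.0]
opening: 0.0592
gripper_force: 30.0
clock: 22.55
tool_pos: [0.5355, -0.0282, 0.0856]
orientation: [180.0, 0.0, -157.0]
force: [1.0, 0.2, -2.2]
opening: 0.0593
gripper_force: 30.0
```

```bash
python3 -m inch "0 0 .003 0 0 0;0 0 .004 0 0 0;0 0 .004 0 0 0"; python3 -m inch "0 0 .003 0 0 0;0 0 .004 0 0 0;0 0 .004 0 0 0";
```

```text
clock: 22.8
tool_pos: [0.5356, -0.0282, 0.0853]
orientation: [-180.0, 0.0, -157.0]
force: [-2.5, 0.4, 4.6]
opening: 0.0592
gripper_force: 30.0
clock: 23.05
tool_pos: [0.5357, -0.0282, 0.0852]
orientation: [-180.0, 0.1, -157.0]
force: [-7.2, 1.7, 16.2]
opening: 0.0594
gripper_force: 30.0
```

Contact came at TCP z 0.0854, exactly what's expected for flat on the pan. I'll release, rise and look.

```bash
python3 -m inch "0 0 0 0 0 0;0 0 0 0 0 0;0 0 0 0 0 0;0 0 0 0 0 0;0 0 0 0 0 0" -1;python3 -m inch "0 0 -.1 0 0 0;0 0 -.2 0 0 0;0 0 -.3 0 0 0;0 0 -.45 0 0 0;0 0 -.55 0 0 0;0 0 -.6 0 0 0;0 0 -.6 0 0 0"; python3 -c "
from h import *
go(.515,-.075,.28,-100)
save('scene','s5.png',crop=(190,150,130,120),s=4.5)"
```

```text
clock: 23.47
tool_pos: [0.5355, -0.0282, 0.0831]
orientation: [-180.0, 0.0, -157.0]
force: [0.5, -1.1, -0.1]
opening: 0.0849
gripper_force: 0.0
clock: 24.05
tool_pos: [0.5375, -0.0281, 0.2678]
orientation: [-179.9, 0.4, -157.0]
force: [0.6, 0.2, -0.1]
opening: 0.0875
gripper_force: 0.0
row [ 0.1298 -0.1147 -0.0415] [-0.0017  0.0018 -0.3167] rows>= 7.961403130097112
```

View pics/s5.png

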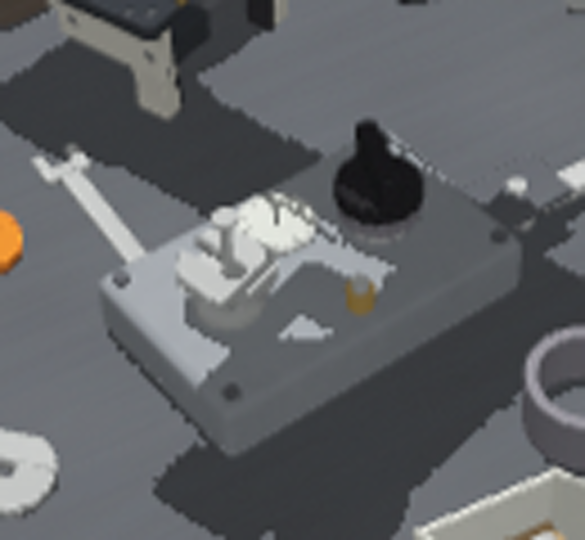

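The first weight lies flat on the pan round the rod, with the rod through the slot. Next is weight D.

```bash
python3 -m inch ".13 -.115 -.04 0 0 -.317;.13 -.115 -.04 0 0 -.317;.13 -.115 -.04 0 0 -.317;.13 -.115 -.04 0 0 -.317;.13 -.115 -.04 0 0 -.317;.13 -.115 -.04 0 0 -.317;.13 -.115 -.04 0 0 -.317;.13 -.115 -.04 0 0 -.317;.13 -.115 -.04 0 0 -.317;.13 -.115 -.04 0 0 -.317"; python3 fit.py; python3 -c "
from h import *
go(.4173,-.224,.12,93.3-180)"
```

```text
clock: 24.93
tool_pos: [0.5125, -0.0752, 0.274]
orientation: [179.9, -0.0, -100.2]
force: [0.4, -0.2, 0.5]
opening: 0.0877
gripper_force: 0.0
p 0.61  xy 0.5529 -0.2105  slot 224.2  iou 0.958 lm 1  box 186-235 51-103
p 0.60  xy 0.4176 -0.2248  slot 93.7  iou 0.945 lm 1  box 282-330 19-74
p 0.36  xy 0.4786 0.0346  slot 333.8  iou 0.103 lm 1  box 181-329 150-309
[ 0.51281539 -0.07522865  0.27466809]
row [0.5441 0.2256 0.5159] [ 0.0003 -0.0001 -0.0747] rows>= 5.63310961387263
```

```bash
python3 -m inch ".545 .225 .3 0 0 -.076;.545 .225 .5 0 0 -.076;.545 .225 .5 0 0 -.076;.545 .225 .5 0 0 -.076;.545 .225 .5 0 0 -.076;.545 .225 .5 0 0 -.076;.545 .225 .5 0 0 -.076;.545 .225 .5 0 0 -.076;.545 .225 .5 0 0 -.076"; python3 -c "
from h import *
go(.4174,-.2245,.0045,93.5-180)"
```

```text
clock: 25.83
tool_pos: [0.419, -0.2247, 0.1257]
orientation: [-179.9, -0.0, -86.4]
force: [0.5, 0.3, 0.1]
opening: 0.0878
gripper_force: 0.0
row [-0.0011  0.0057  0.4041] [-0.0003 -0.0001  0.0008] rows>= 2.907348985848331
```

```bash
python3 -m inch "-.001 .006 .12 0 0 0;-.001 .006 .25 0 0 0;-.001 .006 .36 0 0 0;-.001 .006 .402 0 0 0;-.001 .006 .402 0 0 0;-.001 .006 .402 0 0 0"; python3 -m inch "0 0 0 0 0 0;0 0 0 0 0 0;0 0 0 0 0 0;0 0 0 0 0 0;0 0 0 0 0 0;0 0 0 0 0 0;0 0 0 0 0 0;0 0 0 0 0 0" 1; python3 -m inch "0 0 -.1 0 0 0;0 0 -.2 0 0 0;0 0 -.3 0 0 0;0 0 -.45 0 0 0;0 0 -.58 0 0 0;0 0 -.58 0 0 0;0 0 -.58 0 0 0"
python3 - <<'E'
from h import *
a=np.radians(128); d=np.array([np.cos(a),np.sin(a)]); p=np.array([.5345,-.028])-.065*d
print(p); go(*p,.172,128-180)
E
```

```text
clock: 26.33
tool_pos: [0.4176, -0.2239, 0.005]
orientation: [-180.0, -0.0, -86.2]
force: [-0.0, 0.6, 0.4]
opening: 0.0877
gripper_force: 0.0
clock: 27.0
tool_pos: [0.4166, -0.2244, 0.0053]
orientation: [-180.0, -0.0, -86.3]
force: [-1.3, 1.7, 8.5]
opening: 0.0595
gripper_force: 30.0
clock: 27.58
tool_pos: [0.4177, -0.2245, 0.181]
orientation: [-179.7, -0.0, -86.3]
force: [-0.1, 0.2, -3.9]
opening: 0.0594
gripper_force: 30.0
[ 0.574518  -0.0792207]
row [-0.4494 -0.5528  0.0327] [-0.0017 -0.0007 -0.1906] rows>= 5.1306636103932295
```

```bash
python3 -m inch "-.11 -.14 0 0 0 -.04;-.22 -.28 0 0 0 -.08;-.34 -.42 0 0 0 -.12;-.42 -.52 .0 0 0 -.16;-.449 -.553 .03 0 0 -.1906;-.449 -.553 .03 0 0 -.1906;-.449 -.553 .03 0 0 -.1906;-.449 -.553 .03 0 0 -.1906"; python3 - <<'E'
from h import *
a=np.radians(128); d=np.array([np.cos(a),np.sin(a)]); p=np.array([.5348,-.028])-.065*d
print(p); go(*p,.115,128-180)
E
python3 held.py
```

```text
clock: 28.25
tool_pos: [0.572, -0.0787, 0.1669]
orientation: [179.8, 0.2, -52.0]
force: [-0.9, -0.1, -2.9]
opening: 0.0594
gripper_force: 30.0
[ 0.574818  -0.0792207]
row [ 0.0076 -0.0072  0.1729] [0.0013 0.0009 0.0002] rows>= 1.2461390095121032
held mask rows 186 295 cols 204 308 p 0.62
front edge rel tool x 0.0373 y 0.0003
slot mouth rel x -0.0310 y -0.0018 p 0.80
```

```bash
python3 -m inch ".007 -.006 .08 0 0 0;.007 -.006 .17 0 0 0;.007 -.006 .18 0 0 0;.007 -.006 .18 0 0 0;.007 -.006 .18 0 0 0;.007 -.006 .18 0 0 0;.007 -.006 .18 0 0 0;.007 -.006 .18 0 0 0"; python3 - <<'E'
from h import *
a=np.radians(128); d=np.array([np.cos(a),np.sin(a)]); p=np.array([.5348,-.028])-.065*d
print(p); go(*p,.112,128-180)
p=np.array([.5348,-.028])+.002*d; go(*p,.112,128-180)
E
```

```text
clock: 29.07
tool_pos: [0.5766, -0.0797, 0.1168]
orientation: [-179.9, -0.1, -52.0]
force: [0.8, -0.6, -2.2]
opening: 0.0593
gripper_force: 30.0
[ 0.574818  -0.0792207]
row [-0.0049  0.0036  0.0161] [-0.0006 -0.0003  0.0001] rows>= 0.12397954043293809
row [-0.2283  0.0035  0.0159] [-0.0006 -0.0003  0.0001] rows>= 1.6463668409825607
```

```bash
python3 -m inch "-.04 .003 .012 0 0 0;-.08 .003 .012 0 0 0;-.12 .003 .012 0 0 0;-.15 .003 .012 0 0 0;-.18 .003 .012 0 0 0;-.2 .003 .012 0 0 0;-.22 .003 .012 0 0 0;-.227 .003 .012 0 0 0;-.227 .003 .012 0 0 0;-.227 .003 .012 0 0 0"; for i in 1 2 3 4; do python3 -c "
from h import *
o=get_obs();print(o['tool_pos'].round(4),o['force'].round(1),o['orientation'].round(2)); snapshot('top')"; done; python3 held.py
```

```text
clock: 29.9
tool_pos: [0.5335, -0.0266, 0.1121]
orientation: [-180.0, -0.0, -52.0]
force: [-0.1, -0.9, -2.3]
opening: 0.0591
gripper_force: 30.0
[ 0.5335 -0.0266  0.1121] [-0.1 -0.9 -2.3] [-1.7999e+02 -1.0000e-02 -5.1960e+01]
[ 0.5335 -0.0267  0.112 ] [ 0.1 -0.1 -3.4] [-1.7999e+02 -1.0000e-02 -5.1980e+01]
[ 0.5335 -0.0268  0.1119] [ 0.1 -0.6 -3. ] [179.99  -0.   -51.99]
[ 0.5335 -0.0269  0.1119] [-1.   0.3 -2.3] [179.99   0.   -52.  ]
held mask rows 186 296 cols 204 308 p 0.76
front edge rel tool x 0.0368 y -0.0002
slot mouth rel x -0.0333 y -0.0008 p 0.69
```

```bash
python3 -m inch "0 0 .02 0 0 0;0 0 .035 0 0 0;0 0 .045 0 0 0;0 0 .051 0 0 0;0 0 .051 0 0 0;0 0 .051 0 0 0";  python3 -m inch "0 0 .004 0 0 0;0 0 .004 0 0 0;0 0 .004 0 0 0"; python3 -m inch "0 0 .004 0 0 0;0 0 .004 0 0 0;0 0 .004 0 0 0"
```

```text
clock: 30.75
tool_pos: [0.5333, -0.0267, 0.0965]
orientation: [180.0, 0.0, -52.0]
force: [0.1, 0.4, -2.7]
opening: 0.0592
gripper_force: 30.0
clock: 31.0
tool_pos: [0.5333, -0.0266, 0.0955]
orientation: [-180.0, -0.0, -52.0]
force: [0.8, 0.6, -3.1]
opening: 0.0593
gripper_force: 30.0
clock: 31.25
tool_pos: [0.5335, -0.0266, 0.0953]
orientation: [-180.0, -0.0, -52.0]
force: [-2.6, 1.8, 5.7]
opening: 0.0593
gripper_force: 30.0
```

```bash
python3 -m inch "0 0 0 0 0 0;0 0 0 0 0 0;0 0 0 0 0 0;0 0 0 0 0 0;0 0 0 0 0 0" -1;python3 -m inch "0 0 -.1 0 0 0;0 0 -.2 0 0 0;0 0 -.3 0 0 0;0 0 -.45 0 0 0;0 0 -.55 0 0 0;0 0 -.62 0 0 0;0 0 -.62 0 0 0";
python3 -m inch ".1 .15 0 0 0 .267;.1 .15 0 0 0 .267;.1 .15 0 0 0 .267;.1 .15 0 0 0 .267;.1 .15 0 0 0 .267;.1 .15 0 0 0 .267;.1 .15 0 0 0 .267;.1 .15 0 0 0 .267"; python3 fit.py; python3 -c "
from h import *
go(.5530,-.2107,.12,224.3)"
```

```text
clock: 31.67
tool_pos: [0.5334, -0.0266, 0.0943]
orientation: [-180.0, -0.0, -52.0]
force: [0.5, -0.5, -0.5]
opening: 0.0853
gripper_force: 0.0
clock: 32.25
tool_pos: [0.5356, -0.0266, 0.2859]
orientation: [-179.6, -0.3, -51.9]
force: [0.6, 1.0, 0.3]
opening: 0.0876
gripper_force: 0.0
clock: 32.92
tool_pos: [0.5161, -0.0781, 0.2797]
orientation: [180.0, -0.0, -100.3]
force: [0.2, 1.2, -0.9]
opening: 0.0875
gripper_force: 0.0
p 0.79  xy 0.5238 -0.0029  slot 120.8  iou 0.125 lm 3  box 252-266 192-234
p 0.74  xy 0.5437 -0.0030  slot 118.4  iou 0.530 lm 3  box 223-276 194-246
p 0.63  xy 0.5537 -0.2105  slot 223.2  iou 0.922 lm 1  box 190-238 54-104
[ 0.51621799 -0.07798992  0.27991968]
row [ 0.4148 -0.1967  0.533 ] [ 1.000e-04 -1.000e-04  1.992e-01] rows>= 5.060985300632868
```

```bash
python3 -m inch ".415 -.197 .3 0 0 .199;.415 -.197 .53 0 0 .199;.415 -.197 .53 0 0 .199;.415 -.197 .53 0 0 .199;.415 -.197 .53 0 0 .199;.415 -.197 .53 0 0 .199;.415 -.197 .53 0 0 .199;.415 -.197 .53 0 0 .199;.415 -.197 .53 0 0 .199"; python3 -c "
from h import *
go(.5532,-.2107,.0045,224)"
```

```text
clock: 33.82
tool_pos: [0.5538, -0.2105, 0.1228]
orientation: [-179.9, 0.1, -135.7]
force: [0.3, 0.0, 0.3]
opening: 0.0875
gripper_force: 0.0
row [0.0023 0.0016 0.3944] [-0.0006  0.0004  0.0017] rows>= 2.837359121866685
```

```bash
python3 -m inch ".001 .001 .12 0 0 0;.001 .001 .25 0 0 0;.001 .001 .36 0 0 0;.001 .001 .392 0 0 0;.001 .001 .392 0 0 0;.001 .001 .392 0 0 0"; python3 -m inch "0 0 0 0 0 0;0 0 0 0 0 0;0 0 0 0 0 0;0 0 0 0 0 0;0 0 0 0 0 0;0 0 0 0 0 0;0 0 0 0 0 0;0 0 0 0 0 0" 1; python3 -m inch "0 0 -.1 0 0 0;0 0 -.2 0 0 0;0 0 -.3 0 0 0;0 0 -.45 0 0 0;0 0 -.57 0 0 0;0 0 -.57 0 0 0;0 0 -.57 0 0 0"
python3 - <<'E'
from h import *
a=np.radians(-22); d=np.array([np.cos(a),np.sin(a)]); p=np.array([.5345,-.028])-.065*d
print(p); go(*p,.175,-22)
E
```

```text
clock: 34.32
tool_pos: [0.5538, -0.2105, 0.0055]
orientation: [-179.9, 0.1, -135.7]
force: [1.0, -0.4, 0.2]
opening: 0.0877
gripper_force: 0.0
clock: 34.98
tool_pos: [0.5524, -0.2108, 0.0044]
orientation: [-180.0, 0.0, -135.8]
force: [-3.1, 1.7, 6.9]
opening: 0.0595
gripper_force: 30.0
clock: 35.57
tool_pos: [0.5536, -0.211, 0.1772]
orientation: [-179.8, 0.2, -135.9]
force: [-0.2, 0.2, -4.6]
opening: 0.0591
gripper_force: 30.0
[ 0.47423305 -0.00365057]
row [-0.2914  0.6802  0.0058] [-1.900e-03 -4.000e-04 -6.326e-01] rows>= 15.902694487382101
```

```bash
python3 -m inch "-.05 .11 0 0 0 -.06;-.1 .22 0 0 0 -.12;-.15 .33 0 0 0 -.18;-.2 .44 0 0 0 -.24;-.25 .55 0 0 0 -.3;-.2914 .68 0 0 0 -.34;-.2914 .68 0 0 0 -.34;-.2914 .68 0 0 0 -.34;-.2914 .68 0 0 0 -.34;-.2914 .68 0 0 0 -.34" >/dev/null; python3 -m inch "0 0 0 0 0 -.04;0 0 0 0 0 -.08;0 0 0 0 0 -.12;0 0 0 0 0 -.16;0 0 0 0 0 -.2;0 0 0 0 0 -.24;0 0 0 0 0 -.27;0 0 0 0 0 -.293;0 0 0 0 0 -.293;0 0 0 0 0 -.293"; python3 -m inch "0 0 0 0 0 0;0 0 0 0 0 0;0 0 0 0 0 0;0 0 0 0 0 0"; python3 - <<'E'
from h import *
a=np.radians(-22); d=np.array([np.cos(a),np.sin(a)]); p=np.array([.5345,-.028])-.065*d
print(p); go(*p,.119,-22); print(get_obs()['joint_pos'].round(1))
E
python3 held.py
```

```text
clock: 37.23
tool_pos: [0.4724, -0.004, 0.1737]
orientation: [179.9, 0.1, -22.2]
force: [-0.3, -0.8, -3.1]
opening: 0.0597
gripper_force: 30.0
clock: 37.57
tool_pos: [0.473, -0.0037, 0.1746]
orientation: [180.0, 0.0, -22.0]
force: [-0.5, 0.0, -2.6]
opening: 0.0597
gripper_force: 30.0
[ 0.47423305 -0.00365057]
row [ 0.0038 -0.0016  0.1853] [0.     0.     0.0001] rows>= 1.3337455170862855
[ 23.5   3.8 -28.3  -0.  -57.9  44.5]
held mask rows 187 296 cols 203 308 p 0.91
front edge rel tool x 0.0362 y 0.0050
slot mouth rel x 0.0353 y -0.0003 p 0.87
slot mouth rel x 0.0492 y -0.0133 p 0.78
slot mouth rel x 0.0533 y 0.0155 p 0.60
```

```bash
python3 -m inch ".001 -.002 .08 0 0 0;.001 -.002 .16 0 0 0;.001 -.002 .197 0 0 0;.001 -.002 .197 0 0 0;.001 -.002 .197 0 0 0;.001 -.002 .197 0 0 0;.001 -.002 .197 0 0 0"; python3 -m inch ".04 0 0 0 0 0;.08 0 0 0 0 0;.12 0 0 0 0 0;.15 0 0 0 0 0;.18 0 0 0 0 0;.2 0 0 0 0 0;.213 0 0 0 0 0;.213 0 0 0 0 0;.213 0 0 0 0 0;.213 0 0 0 0 0"; python3 -c "
from h import *
go(.5345,-.028,.1055,-22)"
```

```text
clock: 38.3
tool_pos: [0.4744, -0.0029, 0.1167]
orientation: [-179.9, -0.1, -21.9]
force: [-0.1, 0.1, -3.8]
opening: 0.0596
gripper_force: 30.0
clock: 39.13
tool_pos: [0.5324, -0.027, 0.1155]
orientation: [180.0, 0.0, -21.9]
force: [-0.0, -0.0, -1.9]
opening: 0.0595
gripper_force: 30.0
row [0.0078 0.0004 0.0332] [0.0001 0.0001 0.0005] rows>= 0.24511951952459426
```

```bash
python3 -m inch ".002 0 .01 0 0 0;.002 0 .02 0 0 0;.002 0 .028 0 0 0;.002 0 .028 0 0 0;.002 0 .028 0 0 0;.002 0 .028 0 0 0";  python3 -m inch "0 0 .004 0 0 0;0 0 .004 0 0 0;0 0 .004 0 0 0"; python3 -m inch "0 0 .004 0 0 0;0 0 .004 0 0 0;0 0 .004 0 0 0"
```

```text
clock: 39.63
tool_pos: [0.5334, -0.0272, 0.1072]
orientation: [180.0, 0.0, -21.9]
force: [0.3, 0.3, -1.9]
opening: 0.0589
gripper_force: 30.0
clock: 39.88
tool_pos: [0.5334, -0.0272, 0.106]
orientation: [-180.0, -0.0, -21.9]
force: [0.9, -0.1, -3.1]
opening: 0.0595
gripper_force: 30.0
clock: 40.13
tool_pos: [0.5333, -0.0272, 0.1047]
orientation: [180.0, 0.0, -21.9]
force: [0.8, 0.8, -3.2]
opening: 0.0595
gripper_force: 30.0
```

```bash
python3 -m inch "0 0 .003 0 0 0;0 0 .003 0 0 0;0 0 .003 0 0 0"; python3 -m inch "0 0 .003 0 0 0;0 0 .003 0 0 0;0 0 .003 0 0 0"
```

```text
clock: 40.38
tool_pos: [0.5335, -0.0273, 0.1044]
orientation: [-180.0, -0.0, -21.9]
force: [-3.0, 0.3, 4.9]
opening: 0.0596
gripper_force: 30.0
clock: 40.63
tool_pos: [0.5335, -0.0273, 0.1043]
orientation: [-180.0, -0.0, -21.9]
force: [-6.3, 1.2, 12.9]
opening: 0.0594
gripper_force: 30.0
```

```bash
python3 -m inch "0 0 0 0 0 0;0 0 0 0 0 0;0 0 0 0 0 0;0 0 0 0 0 0;0 0 0 0 0 0" -1 >/dev/null;python3 -m inch "0 0 -.1 0 0 0;0 0 -.2 0 0 0;0 0 -.3 0 0 0;0 0 -.45 0 0 0;0 0 -.55 0 0 0;0 0 -.58 0 0 0;0 0 -.58 0 0 0"; python3 -c "
from h import *
go(.55,-.22,.27,-110)"
```

```text
clock: 41.63
tool_pos: [0.5351, -0.027, 0.2806]
orientation: [-179.8, -0.3, -21.9]
force: [-0.1, 0.2, 0.4]
opening: 0.0875
gripper_force: 0.0
row [0.2859 0.5783 0.0348] [-0.0022 -0.0005  0.4894] rows>= 12.304268734639656
```

```bash
python3 -m inch ".286 .578 .03 0 0 .489;.286 .578 .03 0 0 .489;.286 .578 .03 0 0 .489;.286 .578 .03 0 0 .489;.286 .578 .03 0 0 .489;.286 .578 .03 0 0 .489;.286 .578 .03 0 0 .489;.286 .578 .03 0 0 .489;.286 .578 .03 0 0 .489;.286 .578 .03 0 0 .489" >/dev/null; python3 -m inch "0 0 0 0 0 .09;0 0 0 0 0 .09;0 0 0 0 0 .09;0 0 0 0 0 .09;0 0 0 0 0 .09;0 0 0 0 0 .09"; python3 fit.py;python3 fit.py .583 -.37; python3 -c "
from h import *
go(.583,-.373,.12,-155)"
```

```text
clock: 42.97
tool_pos: [0.5481, -0.2201, 0.2672]
orientation: [179.9, -0.0, -109.6]
force: [0.4, -0.2, 0.0]
opening: 0.0874
gripper_force: 0.0
p 0.94  xy 0.5864 -0.3735  slot 15.3  iou 0.954 lm 1  box 167-217 45-99
p 0.78  xy 0.5303 0.0202  slot 208.2  iou 0.387 lm 1  box 292-337 293-306
p 0.69  xy 0.5408 0.0217  slot 108.0  iou 0.202 lm 1  box 289-324 286-305
[ 0.54823299 -0.22013954  0.26774531]
p 0.67  xy 0.5861 -0.3734  slot 15.3  iou 0.962 lm 1  box 167-217 45-99
[ 0.54828455 -0.22011445  0.26797815]
row [ 0.4407 -0.2808  0.4933] [-0.      0.      0.2516] rows>= 6.324652177268324
```

```bash
python3 -m inch ".439 -.291 .3 0 0 .306;.439 -.291 .49 0 0 .306;.439 -.291 .49 0 0 .306;.439 -.291 .49 0 0 .306;.439 -.291 .49 0 0 .306;.439 -.291 .49 0 0 .306;.439 -.291 .49 0 0 .306;.439 -.291 .49 0 0 .306;.439 -.291 .49 0 0 .306;.439 -.291 .49 0 0 .306"; python3 -c "
from h import *
go(.5862,-.3735,.0045,-164.7)"
```

```text
clock: 44.1
tool_pos: [0.586, -0.3736, 0.1208]
orientation: [180.0, -0.0, -164.6]
force: [0.5, -0.9, 0.3]
opening: 0.0876
gripper_force: 0.0
row [-8.000e-04  3.000e-04  3.878e-01] [ 0.     -0.      0.0003] rows>= 2.7898128227554393
```

```bash
python3 -m inch "0 0 .12 0 0 0;0 0 .25 0 0 0;0 0 .36 0 0 0;0 0 .387 0 0 0;0 0 .387 0 0 0;0 0 .387 0 0 0"; python3 -m inch "0 0 0 0 0 0;0 0 0 0 0 0;0 0 0 0 0 0;0 0 0 0 0 0;0 0 0 0 0 0;0 0 0 0 0 0;0 0 0 0 0 0;0 0 0 0 0 0" 1; python3 -m inch "0 0 -.1 0 0 0;0 0 -.2 0 0 0;0 0 -.3 0 0 0;0 0 -.45 0 0 0;0 0 -.57 0 0 0;0 0 -.57 0 0 0;0 0 -.57 0 0 0"
python3 - <<'E'
from h import *
a=np.radians(53); d=np.array([np.cos(a),np.sin(a)]); p=np.array([.5345,-.028])-.065*d
print(p); go(*p,.175,-127)
E
```

```text
clock: 44.6
tool_pos: [0.5864, -0.3736, 0.0055]
orientation: [-180.0, -0.0, -164.6]
force: [0.2, -0.4, 0.2]
opening: 0.0873
gripper_force: 0.0
clock: 45.27
tool_pos: [0.5861, -0.3736, 0.0054]
orientation: [-180.0, 0.0, -164.8]
force: [-1.6, 2.6, 5.3]
opening: 0.0593
gripper_force: 30.0
clock: 45.85
tool_pos: [0.5873, -0.3741, 0.1788]
orientation: [-179.8, 0.3, -164.8]
force: [-0.2, -0.1, -3.5]
opening: 0.0596
gripper_force: 30.0
[ 0.49538202 -0.07991131]
row [0.0388 1.0266 0.0093] [-0.0014  0.0011 -0.2101] rows>= 7.391449865039986
```

```bash
python3 -m inch ".01 .13 0 0 0 -.03;.02 .26 0 0 0 -.06;.03 .39 0 0 0 -.1;.038 .52 0 0 0 -.14;.038 .65 0 0 0 -.18;.038 .78 0 0 0 -.21;.038 .9 0 0 0 -.21;.038 .97 0 0 0 -.21;.038 1 0 0 0 -.21;.038 1 0 0 0 -.21"; python3 -m inch "0 0 0 0 0 0;0 0 0 0 0 0;0 0 0 0 0 0;0 0 0 0 0 0"; python3 - <<'E'
from h import *
a=np.radians(53); d=np.array([np.cos(a),np.sin(a)]); p=np.array([.5345,-.028])-.065*d
print(p); go(*p,.121,-127)
E
python3 held.py
```

```text
clock: 46.68
tool_pos: [0.4952, -0.0855, 0.1748]
orientation: [179.9, -0.1, -126.9]
force: [0.7, -0.8, -2.0]
opening: 0.0592
gripper_force: 30.0
clock: 47.02
tool_pos: [0.4964, -0.088, 0.1754]
orientation: [180.0, -0.0, -127.1]
force: [-0.0, -0.0, -1.6]
opening: 0.0594
gripper_force: 30.0
[ 0.49538202 -0.07991131]
row [-0.0195  0.0188  0.1814] [ 0.0002 -0.0002 -0.0006] rows>= 1.3193809151653633
held mask rows 185 292 cols 203 308 p 0.78
front edge rel tool x 0.0365 y 0.0003
slot mouth rel x -0.0331 y -0.0194 p 0.74
slot mouth rel x -0.0328 y -0.0002 p 0.56
```

```bash
python3 -m inch "-.019 .019 .08 0 0 0;-.019 .019 .16 0 0 0;-.019 .019 .183 0 0 0;-.019 .019 .183 0 0 0;-.019 .019 .183 0 0 0;-.019 .019 .183 0 0 0;-.019 .019 .183 0 0 0;-.019 .019 .183 0 0 0;-.019 .019 .183 0 0 0"; python3 - <<'E'
from h import *
a=np.radians(53); d=np.array([np.cos(a),np.sin(a)]); p=np.array([.5345,-.028])+.0015*d
print(p); go(*p,.1204,-127)
E
```

```text
clock: 47.92
tool_pos: [0.4957, -0.079, 0.1217]
orientation: [-179.9, 0.1, -127.0]
force: [-0.4, 0.4, -1.9]
opening: 0.0594
gripper_force: 30.0
[ 0.53540272 -0.02680205]
row [-0.2188 -0.0009  0.0046] [-0.0003  0.0003 -0.0001] rows>= 1.574241630828291
```

```bash
python3 -m inch "-.04 0 .003 0 0 0;-.08 0 .003 0 0 0;-.12 0 .003 0 0 0;-.15 0 .003 0 0 0;-.18 0 .003 0 0 0;-.2 0 .003 0 0 0;-.217 0 .003 0 0 0;-.217 0 .003 0 0 0;-.217 0 .003 0 0 0;-.217 0 .003 0 0 0";  python3 -m inch "0 0 .006 0 0 0;0 0 .01 0 0 0;0 0 .01 0 0 0;0 0 .01 0 0 0"; python3 -m inch "0 0 .003 0 0 0;0 0 .003 0 0 0;0 0 .003 0 0 0"
```

```text
clock: 48.75
tool_pos: [0.5341, -0.0273, 0.1199]
orientation: [180.0, -0.0, -127.0]
force: [0.6, 0.3, -2.3]
opening: 0.0594
gripper_force: 30.0
clock: 49.08
tool_pos: [0.5343, -0.0273, 0.117]
orientation: [180.0, -0.0, -127.0]
force: [-0.6, -0.1, -2.9]
opening: 0.0595
gripper_force: 30.0
clock: 49.33
tool_pos: [0.5344, -0.0271, 0.1161]
orientation: [180.0, -0.0, -127.0]
force: [0.0, 0.2, -2.7]
opening: 0.0591
gripper_force: 30.0
```

```bash
python3 -m inch "0 0 .003 0 0 0;0 0 .003 0 0 0;0 0 .003 0 0 0"; python3 -m inch "0 0 .003 0 0 0;0 0 .003 0 0 0;0 0 .003 0 0 0"
```

```text
clock: 49.58
tool_pos: [0.5346, -0.0271, 0.1154]
orientation: [-180.0, 0.0, -127.0]
force: [-0.7, -0.8, -0.8]
opening: 0.0594
gripper_force: 30.0
clock: 49.83
tool_pos: [0.5346, -0.0271, 0.1153]
orientation: [-180.0, 0.0, -127.0]
force: [-3.2, 1.7, 7.8]
opening: 0.0594
gripper_force: 30.0
```

All four weights made contact at the expected stack heights (80, 90, 100 and 110 mm). I'll release and view the stack and cap.

```bash
python3 -m inch "0 0 0 0 0 0;0 0 0 0 0 0;0 0 0 0 0 0;0 0 0 0 0 0;0 0 0 0 0 0" -1 >/dev/null;python3 -m inch "0 0 -.1 0 0 0;0 0 -.2 0 0 0;0 0 -.3 0 0 0;0 0 -.45 0 0 0;0 0 -.55 0 0 0;0 0 -.6 0 0 0;0 0 -.6 0 0 0"; python3 -m inch "-.3 .26 0 0 0 -.2;-.3 .26 0 0 0 -.2;-.3 .26 0 0 0 -.2;-.3 .26 0 0 0 -.2;-.3 .26 0 0 0 -.2;-.3 .26 0 0 0 -.2;-.3 .26 0 0 0 -.2;-.3 .26 0 0 0 -.2"; python3 look.py cap_grip pan; python3 - <<'E'
from h import *
w=snapshot('wrist')[30:220,170:360]; s=snapshot('scene')[150:280,200:330]
f=lambda a:cv2.resize(a,(560,560) if a.shape[0]>150 else (240,240),interpolation=cv2.INTER_CUBIC)
o=np.zeros((560,800,3),np.uint8); o[:,:560]=f(w); o[:240,560:]=f(s); cv2.imwrite('pics/c1.png',o[:,:,::-1])
print(get_obs()['tool_pos'],get_obs()['orientation'])
E
```

```text
clock: 50.83
tool_pos: [0.5364, -0.027, 0.299]
orientation: [-179.7, 0.3, -127.0]
force: [1.2, 0.2, -0.7]
opening: 0.0877
gripper_force: 0.0
clock: 51.5
tool_pos: [0.5262, 0.0914, 0.294]
orientation: [180.0, -0.0, -91.3]
force: [-0.1, 0.2, 0.1]
opening: 0.0876
gripper_force: 0.0
cap_grip wrist 0.82 [262.7 191. ] [0.5187 0.1034]
cap_grip wrist 0.94 [264.8 188.9] [0.5161 0.1008]
pan wrist 0.68 [247.2  75.3] [ 0.5346 -0.0313]
pan wrist 0.43 [262.4  99.6] [ 0.5166 -0.0031]
pan wrist 0.76 [246.3  74. ] [ 0.5357 -0.0328]
pan wrist 0.47 [248.8 241.8] [0.5386 0.1874]
[0.5264 0.0916 0.2944]
[0.52635209 0.09163225 0.29435307] [ 1.79999058e+02  1.64861798e-04 -9.10429085e+01]
```

View pics/c1.png

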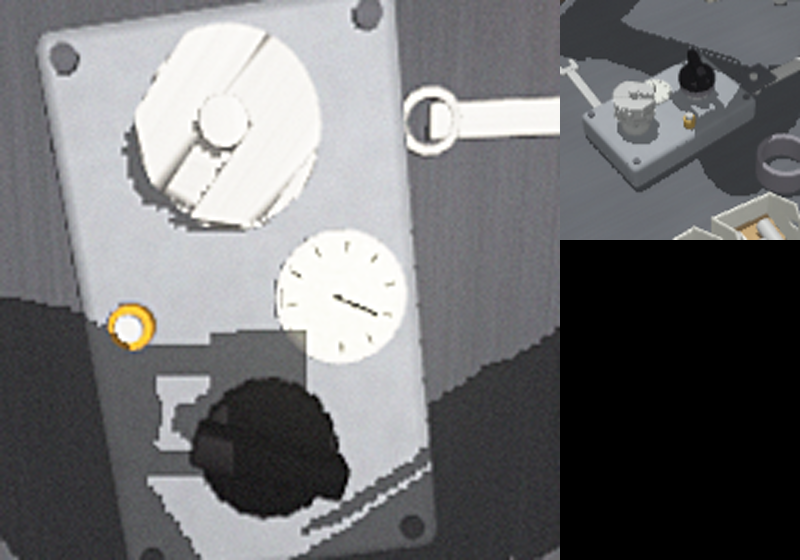

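The stack is four weights flush under the head, with the top slot pointing to lower-left as planned. The cap is at about (270,450), with its bar running from roughly (205,440) to (345,480). I'll fit the bar angle and enhance the dark area.

```bash
cat > cap.py <<'E'
from h import *
from scipy.optimize import minimize
im=snapshot('wrist'); d=[c for c in cut_out('wrist','cap_grip') if c['pixels'].sum()>1500]
print([ (round(c['p'],2),c['rect']) for c in d]); M=d[0]['pixels']; S=4
x0,y0,w,h=[int(v) for v in d[0]['rect']]
M4=cv2.resize(M.astype(np.uint8),None,fx=S,fy=S,interpolation=cv2.INTER_NEAREST)
def hull(P): return cv2.convexHull(np.round((proj('wrist',P)+.5)*S-.5).astype(np.int32))
a=np.linspace(0,2*np.pi,90)
def bar(x,y,t):
    B=np.array([[sx*.033,sy*.008] for sx,sy in ((1,1),(1,-1),(-1,-1),(-1,1))]); c,s=np.cos(t),np.sin(t)
    B=B@np.array([[c,s],[-s,c]])+[x,y]; return B
def f(q):
    o=np.zeros_like(M4); x,y,t=q
    C=np.c_[x+.0305*np.cos(a),y+.0305*np.sin(a)]
    cv2.fillConvexPoly(o,hull(np.r_[np.c_[C,np.full(90,.055)],np.c_[C,np.full(90,.092)]]),1)
    B=bar(x,y,t); cv2.fillConvexPoly(o,hull(np.r_[np.c_[B,np.full(4,.092)],np.c_[B,np.full(4,.12)]]),1)
    return 1-(o&M4).sum()/(o|M4).sum()
res=[]
for t in np.radians(np.arange(0,180,20)):
    r=minimize(f,[.519,.102,t],method='Nelder-Mead',options=dict(initial_simplex=np.array([.519,.102,t])+np.array([[0,0,0],[.003,0,0],[0,.003,0],[0,0,.2]]),maxiter=60))
    res.append((1-r.fun,*r.x))
res.sort(reverse=True)
for r in res[:4]: print('iou %.3f xy %.4f %.4f bar %.1f'%(r[0],r[1],r[2],np.degrees(r[3])%180))
c=im[y0-6:y0+h+6,x0-6:x0+w+6].astype(float); g=np.clip((c/ 90.)**.6*255,0,255).astype(np.uint8)
K=7; g=cv2.resize(g,None,fx=K,fy=K,interpolation=cv2.INTER_CUBIC); h2=g.copy()
u=(proj('wrist',np.c_[bar(*res[0][1:]),np.full(4,.12)])-[x0-6,y0-6]+.5)*K
cv2.polylines(h2,[np.round(u).astype(np.int32)],True,(255,0,0),1)
out=np.hstack([g,h2]); s=min(1,790/out.shape[1]); cv2.imwrite('pics/cap1.png',cv2.resize(out,None,fx=s,fy=s)[:,:,::-1]); print(out.shape,s)
E
python3 cap.py
```

```text
[(0.63, [235.3, 158.6, 48.7, 48.7])]
iou 0.923 xy 0.5209 0.1009 bar 163.9
iou 0.923 xy 0.5209 0.1009 bar 164.5
iou 0.923 xy 0.5208 0.1009 bar 164.5
iou 0.923 xy 0.5209 0.1009 bar 164.0
(420, 840, 3) 0.9404761904761905
```

View pics/cap1.png

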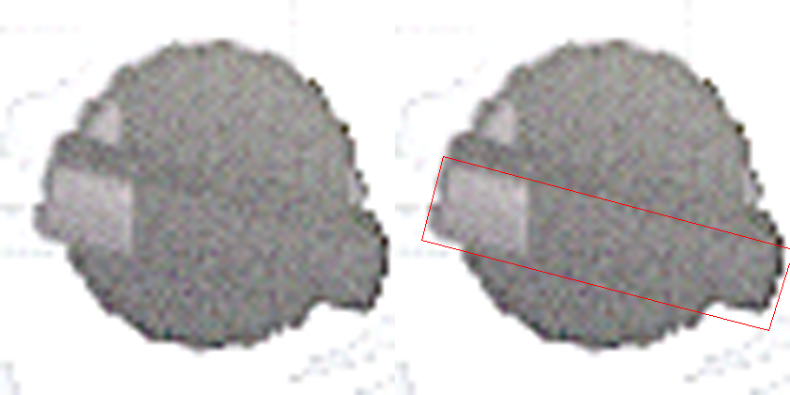

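The fitted outline matches the bar: centre about (0.520, 0.101), long axis 164°. I'll approach with yaw -16.

```bash
python3 -c "
from h import *
go(.5202,.1012,.17,-16)"
```

```text
row [-0.0311  0.0211  0.4146] [-0.      0.     -0.4168] rows>= 10.479000922629083
```

```bash
python3 -m inch "-.031 .021 .1 0 0 -.2;-.031 .021 .2 0 0 -.417;-.031 .021 .3 0 0 -.417;-.031 .021 .4 0 0 -.417;-.031 .021 .415 0 0 -.417;-.031 .021 .415 0 0 -.417;-.031 .021 .415 0 0 -.417;-.031 .021 .415 0 0 -.417;-.031 .021 .415 0 0 -.417;-.031 .021 .415 0 0 -.417" >/dev/null; python3 -m inch "0 0 0 0 0 -.03;0 0 0 0 0 -.03;0 0 0 0 0 -.03;0 0 0 0 0 -.03"; python3 -c "
from h import *
go(.5202,.1012,.097,-16)"
```

```text
clock: 53.27
tool_pos: [0.5202, 0.1012, 0.1699]
orientation: [-180.0, -0.0, -14.2]
force: [0.4, -0.7, -0.1]
opening: 0.0876
gripper_force: 0.0
row [-2.000e-04 -1.000e-04  2.429e-01] [-0.     -0.      0.0101] rows>= 1.7475992477023097
```

```bash
python3 -m inch "0 0 .1 0 0 .01;0 0 .2 0 0 .01;0 0 .243 0 0 .01;0 0 .243 0 0 .01;0 0 .243 0 0 .01;0 0 .243 0 0 .01"; python3 -m inch "0 0 0 0 0 0;0 0 0 0 0 0;0 0 0 0 0 0;0 0 0 0 0 0;0 0 0 0 0 0;0 0 0 0 0 0;0 0 0 0 0 0;0 0 0 0 0 0;0 0 0 0 0 0;0 0 0 0 0 0" 1; python3 -m inch "0 0 0 0 0 0;0 0 0 0 0 0;0 0 0 0 0 0;0 0 0 0 0 0"; python3 -c "
from h import *
o=get_obs();print(o['moment'],o['joint_pos'].round(1))"
```

```text
clock: 53.77
tool_pos: [0.5211, 0.1015, 0.0981]
orientation: [-180.0, -0.1, -15.8]
force: [0.1, -0.3, 0.4]
opening: 0.0876
gripper_force: 0.0
clock: 54.6
tool_pos: [0.5202, 0.1012, 0.0969]
orientation: [180.0, 0.0, -15.8]
force: [0.4, 0.0, -0.1]
opening: 0.0266
gripper_force: 0.0
clock: 54.93
tool_pos: [0.5202, 0.1012, 0.0969]
orientation: [-180.0, 0.0, -15.8]
force: [0.2, -0.9, -0.1]
opening: 0.0156
gripper_force: 30.0
[-0.07236116  0.09651781 -0.02793118] [ 32.2  14.1 -27.4  -0.  -48.5  42. ]
```

```bash
cat > ob.sh <<'E'
python3 -c "
from h import *
o=get_obs();print('M',o['moment'].round(2),'j6',o['joint_pos'][5].round(1))"
E
python3 -m inch "0 0 0 0 0 .033;0 0 0 0 0 .066;0 0 0 0 0 .1;0 0 0 0 0 .133;0 0 0 0 0 .166;0 0 0 0 0 .2;0 0 0 0 0 .233;0 0 0 0 0 .266;0 0 0 0 0 .3;0 0 0 0 0 .333"; sh ob.sh
```

```text
clock: 55.77
tool_pos: [0.5202, 0.1012, 0.0969]
orientation: [-180.0, -0.0, -76.0]
force: [0.6, 0.1, -0.8]
opening: 0.0156
gripper_force: 30.0
M [0.11 0.09 0.1 ] j6 -18.2
```

```bash
for i in 1; do python3 -m inch "0 0 0 0 0 .033;0 0 0 0 0 .066;0 0 0 0 0 .1;0 0 0 0 0 .133;0 0 0 0 0 .166;0 0 0 0 0 .2;0 0 0 0 0 .233;0 0 0 0 0 .266;0 0 0 0 0 .3;0 0 0 0 0 .333"; sh ob.sh; python3 -m inch "0 0 0 0 0 .033;0 0 0 0 0 .066;0 0 0 0 0 .1;0 0 0 0 0 .133"; sh ob.sh; done
```

```text
clock: 56.6
tool_pos: [0.5202, 0.1012, 0.0969]
orientation: [-180.0, 0.0, -136.0]
force: [1.5, 0.7, -0.2]
opening: 0.0157
gripper_force: 30.0
M [ 0.06 -0.1   0.13] j6 -78.2
clock: 56.93
tool_pos: [0.5202, 0.1011, 0.0969]
orientation: [-180.0, -0.0, -159.9]
force: [0.4, -0.2, -1.0]
opening: 0.0156
gripper_force: 30.0
M [ 0.02 -0.13  0.13] j6 -102.1
```

```bash
python3 -m inch "0 0 0 0 0 .03;0 0 0 0 0 .06" >/dev/null; sh ob.sh;  python3 -m inch "0 0 0 0 0 .03;0 0 0 0 0 .06" >/dev/null; sh ob.sh;  python3 -m inch "0 0 0 0 0 .03;0 0 0 0 0 .06" >/dev/null; sh ob.sh;  python3 -m inch "0 0 0 0 0 .03;0 0 0 0 0 .06" >/dev/null; sh ob.sh; python3 -m inch "0 0 0 0 0 .03;0 0 0 0 0 .06" >/dev/null; sh ob.sh; python3 -m inch "0 0 0 0 0 .03;0 0 0 0 0 .06"; sh ob.sh
```

```text
M [ 0.04 -0.15  0.06] j6 -112.9
M [ 0.   -0.12  0.1 ] j6 -123.7
M [-0.03 -0.18  0.12] j6 -134.5
M [-0.03 -0.21  0.05] j6 -145.3
M [-0.13 -0.18  0.07] j6 -156.1
clock: 57.93
tool_pos: [0.5203, 0.1012, 0.0969]
orientation: [180.0, 0.0, 135.3]
force: [0.9, 0.2, -0.5]
opening: 0.0159
gripper_force: 30.0
M [-0.08 -0.17  0.05] j6 -166.9
```

209° turned with no clear click felt, so I'll regrip half a turn back and continue.

```bash
python3 -m inch "0 0 0 0 0 0;0 0 0 0 0 0;0 0 0 0 0 0;0 0 0 0 0 0;0 0 0 0 0 0;0 0 0 0 0 0" -1; python3 -m inch "0 0 -.15 0 0 0;0 0 -.15 0 0 0;0 0 -.15 0 0 -.03;0 0 -.15 0 0 -.07;0 0 -.15 0 0 -.1;0 0 -.15 0 0 -.13;0 0 -.15 0 0 -.17;0 0 -.15 0 0 -.2;0 0 -.15 0 0 -.2;0 0 -.15 0 0 -.2" ; python3 - <<'E'
from h import *
snapshot('wrist'); print(get_obs()['joint_pos'].round(1))
E
python3 -m inch "0 0 0 0 0 -.035;0 0 0 0 0 -.07;0 0 0 0 0 -.105;0 0 0 0 0 -.14;0 0 0 0 0 -.175;0 0 0 0 0 -.21;0 0 0 0 0 -.245;0 0 0 0 0 -.28;0 0 0 0 0 -.315;0 0 0 0 0 -.35"
python3 -m inch "0 0 0 0 0 -.035;0 0 0 0 0 -.07;0 0 0 0 0 -.105;0 0 0 0 0 -.14;0 0 0 0 0 -.175;0 0 0 0 0 -.21;0 0 0 0 0 -.245;0 0 0 0 0 -.28;0 0 0 0 0 -.315;0 0 0 0 0 -.35"
python3 -c "
from h import *
go(.5203,.1012,.097,135.3-180)
print(get_obs()['joint_pos'].round(1))"
```

```text
clock: 58.43
tool_pos: [0.5202, 0.1011, 0.097]
orientation: [-180.0, 0.0, 135.6]
force: [0.3, 0.2, 0.1]
opening: 0.0501
gripper_force: 0.0
clock: 59.27
tool_pos: [0.5204, 0.1012, 0.1422]
orientation: [180.0, 0.0, 171.4]
force: [-0.3, -0.5, -0.3]
opening: 0.0878
gripper_force: 0.0
[  32.2   11.2  -24.3    0.   -54.5 -130.8]
clock: 60.15
tool_pos: [0.5203, 0.1012, 0.142]
orientation: [-180.0, 0.0, -125.3]
force: [0.0, 0.7, -0.0]
opening: 0.088
gripper_force: 0.0
clock: 60.98
tool_pos: [0.5203, 0.1012, 0.142]
orientation: [-180.0, -0.0, -62.3]
force: [-0.6, -0.4, 0.1]
opening: 0.0874
gripper_force: 0.0
row [-1.000e-04 -1.000e-04  1.501e-01] [-0.0001 -0.     -0.0976] rows>= 2.4539700126112614
[ 32.2  11.2 -24.3   0.  -54.5  -4.5]
```

```bash
python3 -m inch "0 0 .02 0 0 -.03;0 0 .06 0 0 -.06;0 0 .1 0 0 -.0976;0 0 .15 0 0 -.0976;0 0 .15 0 0 -.0976;0 0 .15 0 0 -.0976" >/dev/null; python3 -m inch "0 0 0 0 0 0;0 0 0 0 0 0;0 0 0 0 0 0;0 0 0 0 0 0;0 0 0 0 0 0;0 0 0 0 0 0;0 0 0 0 0 0;0 0 0 0 0 0;0 0 0 0 0 0;0 0 0 0 0 0" 1; python3 -m inch "0 0 0 0 0 0;0 0 0 0 0 0;0 0 0 0 0 0;0 0 0 0 0 0"; sh ob.sh
python3 -m inch "0 0 0 0 0 .02" >/dev/null; sh ob.sh; python3 -m inch "0 0 0 0 0 .02" >/dev/null; sh ob.sh; python3 -m inch "0 0 0 0 0 .02" >/dev/null; sh ob.sh; python3 -m inch "0 0 0 0 0 .02" >/dev/null; sh ob.sh; python3 -m inch "0 0 0 0 0 .02" >/dev/null; sh ob.sh; python3 -m inch "0 0 0 0 0 .02" >/dev/null; sh ob.sh; python3 -m inch "0 0 0 0 0 .02" >/dev/null; sh ob.sh; python3 -m inch "0 0 0 0 0 .02" >/dev/null; sh ob.sh; python3 -m inch "0 0 0 0 0 .02" >/dev/null; sh ob.sh; python3 -m inch "0 0 0 0 0 .02" >/dev/null; sh ob.sh; python3 -m inch "0 0 0 0 0 .02" >/dev/null; sh ob.sh; python3 -m inch "0 0 0 0 0 .02" >/dev/null; sh ob.sh; python3 -m inch "0 0 0 0 0 .02" >/dev/null; sh ob.sh; python3 -m inch "0 0 0 0 0 .02" >/dev/null; sh ob.sh; python3 -m inch "0 0 0 0 0 .02" ; sh ob.sh
```

```text
clock: 62.32
tool_pos: [0.5202, 0.1012, 0.097]
orientation: [-180.0, -0.0, -44.8]
force: [-0.4, -0.2, -0.4]
opening: 0.0266
gripper_force: 0.0
clock: 62.65
tool_pos: [0.5202, 0.1012, 0.0969]
orientation: [180.0, 0.0, -44.9]
force: [0.7, 0.9, 0.3]
opening: 0.0157
gripper_force: 30.0
M [ 0.04  0.08 -0.09] j6 12.9
M [0.09 0.16 0.06] j6 9.4
M [0.12 0.08 0.  ] j6 5.6
M [0.09 0.14 0.05] j6 2.0
M [0.1  0.13 0.05] j6 -1.6
M [0.1  0.13 0.01] j6 -5.2
M [0.1  0.17 0.05] j6 -8.8
M [-0.19  0.07  0.33] j6 -12.4
M [ 0.73 -0.05  0.18] j6 -16.0
M [0.09 0.02 0.03] j6 -19.6
M [0.01 0.16 0.15] j6 -23.2
M [0.04 0.13 0.12] j6 -26.8
M [ 0.23  0.09 -0.01] j6 -30.4
M [0.06 0.04 0.12] j6 -34.0
M [0.15 0.09 0.02] j6 -37.6
clock: 63.9
tool_pos: [0.5202, 0.1012, 0.0969]
orientation: [180.0, 0.0, -99.0]
force: [0.7, 0.4, 0.3]
opening: 0.0157
gripper_force: 30.0
M [0.15 0.08 0.  ] j6 -41.2
```

Torque peaked at 0.33 N m and then let go near j6 = -14. I'll confirm with the next click, due 45° later.

```bash
python3 -m inch "0 0 0 0 0 .02;0 0 0 0 0 .04" >/dev/null; sh ob.sh; python3 -m inch "0 0 0 0 0 .015" >/dev/null; sh ob.sh; python3 -m inch "0 0 0 0 0 .015" >/dev/null; sh ob.sh; python3 -m inch "0 0 0 0 0 .015" >/dev/null; sh ob.sh; python3 -m inch "0 0 0 0 0 .015" >/dev/null; sh ob.sh; python3 -m inch "0 0 0 0 0 .015" >/dev/null; sh ob.sh; python3 -m inch "0 0 0 0 0 .015" >/dev/null; sh ob.sh; python3 -m inch "0 0 0 0 0 .015" >/dev/null; sh ob.sh; python3 -m inch "0 0 0 0 0 .015" >/dev/null; sh ob.sh;  python3 -m inch "0 0 0 0 0 .015" >/dev/null; sh ob.sh; python3 -m inch "0 0 0 0 0 .015" >/dev/null; sh ob.sh
```

```text
M [0.14 0.   0.02] j6 -48.4
M [0.1  0.06 0.08] j6 -51.2
M [0.15 0.05 0.02] j6 -53.8
M [-0.04 -0.02  0.27] j6 -56.5
M [ 0.76 -0.08  0.03] j6 -59.2
M [-0.11 -0.06  0.22] j6 -61.9
M [ 0.14 -0.04 -0.  ] j6 -64.6
M [ 0.11 -0.01  0.03] j6 -67.3
M [0.16 0.01 0.06] j6 -70.0
M [ 0.17 -0.07  0.11] j6 -72.7
M [0.18 0.01 0.01] j6 -75.4
```

A second click came exactly 45° later, so the thread is home and the ratchet is slipping. I'll release, retreat and do a last check of the leg and weights.

```bash
python3 -m inch "0 0 0 0 0 0;0 0 0 0 0 0;0 0 0 0 0 0;0 0 0 0 0 0;0 0 0 0 0 0;0 0 0 0 0 0;0 0 0 0 0 0;0 0 0 0 0 0" -1 >/dev/null; python3 -m inch "0 0 -.1 0 0 0;0 0 -.2 0 0 0;0 0 -.3 0 0 0;0 0 -.45 0 0 0;0 0 -.6 0 0 0;0 0 -.65 0 0 0;0 0 -.65 0 0 0;0 0 -.65 0 0 0;0 0 -.65 0 0 0"; python3 - <<'E'
from h import *
for n,z in dict(leg_knob=.086,leg_pivot=.02,weight1=.11,slot1=.115).items():
    for cam in ('top','scene'):
        snapshot(cam)
        for d in landmark_of(cam,n)[:5]:
            if d['p']>.4: print(n,cam,round(d['p'],2),np.round(ray(cam,d['uv'],z)[:2],3))
E
```

```text
clock: 66.32
tool_pos: [0.5197, 0.1011, 0.2912]
orientation: [180.0, -0.0, -133.1]
force: [-0.0, -0.8, 0.2]
opening: 0.0874
gripper_force: 0.0
leg_knob top 0.73 [0.541 0.333]
leg_knob scene 0.81 [0.539 0.319]
leg_pivot top 0.82 [0.526 0.215]
leg_pivot scene 0.92 [0.537 0.21 ]
leg_pivot scene 0.42 [0.467 0.008]
weight1 top 0.87 [ 0.532 -0.017]
weight1 top 0.73 [ 0.344 -0.123]
weight1 top 0.65 [ 0.309 -0.214]
weight1 top 0.62 [ 0.538 -0.029]
weight1 scene 0.58 [ 0.444 -0.179]
weight1 scene 0.55 [ 0.557 -0.043]
weight1 scene 0.53 [ 0.547 -0.03 ]
weight1 scene 0.5 [ 0.54  -0.028]
weight1 scene 0.5 [ 0.417 -0.262]
slot1 top 0.73 [ 0.55  -0.006]
slot1 top 0.62 [ 0.334 -0.144]
slot1 top 0.56 [ 0.309 -0.246]
slot1 top 0.46 [ 0.566 -0.036]
slot1 scene 0.72 [ 0.413 -0.295]
slot1 scene 0.72 [ 0.443 -0.205]
slot1 scene 0.64 [ 0.536 -0.054]
slot1 scene 0.53 [0.555 0.002]
slot1 scene 0.46 [ 0.527 -0.008]
```

Only the two orange look-alikes are left on the bench, and the leg is still out.

```bash
python3 -c "
from plant import *
print(close_job())"
```

```text
the job is handed in; nothing more can be done
None
```

I swung the leg out to its end stop, hung all four weights on the rod with their slots about 75° apart, turned the vent cap home until its ratchet slipped (two clicks felt), and handed the job in.

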